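# Weigh-count a cup of knobs and tip them into the kit tub

## Robot

A 7-joint arm with a two-finger parallel gripper is mounted at the origin on the work surface. World frame = base frame: x ahead of the robot, y to its left, z up, the work surface at z = 0. Lengths are in m, angles in rad, forces in N, time in s.
With the tool pointing down it reaches from about 0.4 to 0.85 m from the base axis. Payload 6.9 kg.
Tool frame: the origin (TCP) lies on the centre line of the jaws, within the pads' length; the fingertips stand 22 mm ahead of it and the grasp point (between the pads) lies 3 mm ahead of it (r.tip_extent is the distance from the TCP to the fingertips, in m); z points along the fingers, y is the line along which they close (so a half turn about z gives the same grasp; the last joint's range is limited). The gripper opens to 85 mm and grips with 20 to 120 N. Pads are 22 mm wide; open, the fingers measure 114 mm over their backs; the gripper's body (76 mm by 85 mm) begins 54 mm behind the grasp point. The pads swing forward as they close: fully open they stand 13 mm farther back than shut.
Start: joints at [-1.129, 0.507, -0.238, 1.5, 0.126, 1.149, -0.155], TCP at [0.207, 0.59, 0.253] pointing down, gripper open.
Joint ranges: [-3.08, 3.08], [-0.24, 2.05], [-1.43, 1.35], [0, 2.5], [-1.52, 4.66], [0.17, 1.96], [-2.89, 2.89]. Speed limits (rad/s): [2.39, 2.39, 3.14, 3.14, 3.14, 3.14, 3.14].

## Interface

Orientations are given as a unit quaternion [x, y, z, w].
In Python, from cell import telemetry, camera, camera_model, finish_job, r gives the robot as it stands. The module is installed in compiled form; this text tells all that it offers.
- The arm moves only by the tool arm_command, never from a script. Its arguments are lists of equal length, an entry for each row: "linear": the shift along the tool's x, y, z in mm, a list of three; "rot": the turn, a rotation vector about the tool's x, y, z in rad, a list of three; "gripper": the closure, from -1 (fully open) to 1 (shut), so that 0 is half open. A call has 1 to 8 rows; each row shifts and turns the commanded pose from where the row before left it, along the tool's axes as they then stand; what a row does not reach is not made up. A row lasts 1/12 s, in which the tool goes at most 41.7 mm and 7.16 degrees, less where a joint would pass 70% of its speed; a pose out of reach is approached as far as the arm can. A call is refused whole if a number of a shift passes 41.7 or a number of a turn 0.125, either way. A call with a gripper value outside its range is refused whole. The fingers move at their own pace and stop on an object; "grip_force" is the grip in N (left out, the last holds). Time passes only in rows, so rows that do not move let the fingers close. It gives the time, the measured TCP pose, the force, the opening and the grip force at its end, in the units of the state.
- telemetry.get_state(): the state, without advancing time (a new reading comes with each control period).
- camera(name): name is "side" or "top"; returns the picture (480x640x3 uint8, red, green, blue); there is no depth.
- camera_model(name): a dict with "fov_y" (degrees; the focal length in pixels is half the picture's height over the tangent of half this angle, whatever the lens; pixels are square), "cx", "cy" (the principal point, pixels), "world_to_cam" (4x4, takes a point from world to camera coordinates). Camera axes: x right, y down, z forward; pixel columns grow to the right and rows downward; lengths in m; the calibration is good to about 2 mm. A picture is of the moment at which its call begins. camera_model takes no time and is no camera call.
- finish_job(): hands the job in; it is judged then, once.
The state is a dict: "clock": time; "q": joint angles; "dq": joint speeds; "tau": joint torques, N m; "ee_pos": TCP position; "eef_rot": TCP orientation; "force": force on the tool from outside, world axes, zero at the start; "wrist_torque": the same for the moment, N m; "opening": finger opening in m; "gripper_force": force on a finger pad.
Only numpy, scipy, OpenCV 4.12 (cv2) and the standard library are available. Lean on these libraries where they do the work, as an engineer would, in place of code of your own. Each camera call takes 0.05 s, during which the arm holds its last target. There are 200 camera calls.

## Task

Lift the handled cup of six knobs out of its cardboard insert and stand it upright on the pan of the counting scale, letting go of it for a second so that the count can settle. Then take the cup by its handle, pour all six knobs into the round tub from low above it, and stand the empty cup back upright on the scale pan. Leave the other things on the bench, and the tub, where they are.

Things in the scene. Friction and masses are not known exactly. Their poses are not given: they have to be found in the camera images.
- cup_mid (a point): Plain grey plastic open cup with straight sides: outer diameter 60 mm, height 90 mm, wall 3 mm, base 4 mm, about 100 g empty. Point on its axis, half-way up (45 mm above its underside); z runs up towards the open mouth, x from the axis towards its one handle. At the start it stands in the insert's pocket with the handle boxed in; only the body above the low walls is free to grip.
- cup_handle (a point): Grip point on the cup's handle, 58 mm from the cup's axis along x, 53 mm above the cup's underside; axes as the cup's. The handle is a flat upright plate 12 mm thick (along the cup's y), reaching from the cup wall out to x = 80 mm, and from 32 to 74 mm above the underside.
- cup_rim (a point): Centre of the cup's mouth, 90 mm above its underside; axes as the cup's.
- cup: The same cup; origin at the centre of its underside, axes as above.
- holder_pocket (a point): Fixed cardboard insert. Point: the pocket floor (6 mm above the bench) where the cup's axis stands; x along the handle's slot. Footprint x -47 to 95 mm, y -44 to 44 mm. Walls 40 mm above the bench surround the cup, 4 to 8 mm clear. At x = 35 to 95 mm two fins, 88 mm above the bench, stand either side of the handle, only 23 mm apart inside: no room for fingers.
- scale_pan (a point): Fixed counting scale: white 170 x 170 mm body with a round steel pan of diameter 160 mm. The point is the centre of the pan's top, 50 mm above the bench; z up. The pan does not move.
- tub_in (a point): Round open grey plastic tub, loose, about 450 g, height 65 mm, outer diameter 120 mm at the foot and 132 mm at the rim, wall 4 mm. The point is the centre of its inner floor, 5 mm above its underside; z up.
- bin_mid (a point): Bystander: square open grey plastic bin 120 x 120 x 65 mm, empty; point at its centre, half-way up. Not the tub.
- beaker_mid (a point): Bystander: empty grey beaker without a handle, diameter 60 mm, height 90 mm; point half-way up its axis.
- core_mid (a point): Bystander: cardboard core tube standing on end, diameter 56 mm, height 120 mm; point half-way up its axis.
- bottle_mid (a point): Bystander: white plastic bottle with black cap, diameter 54 mm, height 140 mm; point half-way up its axis.
- tape_mid (a point): Bystander: roll of packing tape lying flat, diameter 100 mm, height 48 mm; point half-way up its axis.
- labels_mid (a point): Bystander, fixed: small closed cardboard box 75 x 60 x 45 mm; point at its centre. Larger fixed cartons and equipment, up to 210 mm high, line the bench beyond y = 570 mm on either side (except right by the robot) and beyond x = 820 mm.
- knob0_center (a point): One of six black plastic ball knobs, ball diameter 21 mm with a short 12 mm wide foot, 12 g, smooth and slippery (they slide and roll down slopes of 15 degrees or more), in the cup at the start; the point is the ball's centre.
- knob1_center (a point): One of six black plastic ball knobs, ball diameter 21 mm with a short 12 mm wide foot, 12 g, smooth and slippery (they slide and roll down slopes of 15 degrees or more), in the cup at the start; the point is the ball's centre.
- knob2_center (a point): One of six black plastic ball knobs, ball diameter 21 mm with a short 12 mm wide foot, 12 g, smooth and slippery (they slide and roll down slopes of 15 degrees or more), in the cup at the start; the point is the ball's centre.
- knob3_center (a point): One of six black plastic ball knobs, ball diameter 21 mm with a short 12 mm wide foot, 12 g, smooth and slippery (they slide and roll down slopes of 15 degrees or more), in the cup at the start; the point is the ball's centre.
- knob4_center (a point): One of six black plastic ball knobs, ball diameter 21 mm with a short 12 mm wide foot, 12 g, smooth and slippery (they slide and roll down slopes of 15 degrees or more), in the cup at the start; the point is the ball's centre.
- knob5_center (a point): One of six black plastic ball knobs, ball diameter 21 mm with a short 12 mm wide foot, 12 g, smooth and slippery (they slide and roll down slopes of 15 degrees or more), in the cup at the start; the point is the ball's centre.
Not all that is in view belongs to the job. What is shaped like the cup but pink or red is not meant.

How it is judged:
On the way, in this order (a step that is already met when the one before it is completed fails the run):
1. the full cup stands upright on the scale pan, released and at rest, all six knobs in it (angle between cup_mid's own z axis and vertical below 0.1 rad and horizontal distance between cup_mid and scale_pan below 0.052 m and z of cup_mid in the frame of scale_pan between 0.04 and 0.05 m and contact force between cup and the fingers below 0.05 N and linear speed of cup below 0.02 m/s and distance between each of knob0_center, knob1_center, knob2_center, knob3_center, knob4_center, knob5_center and cup_mid below 0.055 m), for 0.8 s.
2. the cup, held by its handle, is tipped low over the tub (angle between cup_mid's own z axis and vertical above 1.2 rad and horizontal distance between cup_rim and tub_in below 0.09 m and height (world z) of cup_rim below 0.22 m and x of the grasp point in the frame of cup above 0.035 m and contact force between cup and the fingers above 0.5 N), for 0.1 s.
At the end, for the whole second after the job is handed in: All six knobs lie inside the round tub, at rest; the tub is upright and within 40 mm of where it was; the empty cup stands upright (within 0.1 rad) on the scale pan, its axis within 52 mm of the pan's centre, released and at rest (angle between each of cup_mid, tub_in's own z axis and vertical below 0.1 rad and horizontal distance between cup_mid and scale_pan below 0.052 m and z of cup_mid in the frame of scale_pan between 0.04 and 0.05 m and contact force between cup and the fingers below 0.05 N and linear speed of cup below 0.02 m/s and distance of tub_in from where it was at the start of the episode below 0.04 m and horizontal distance between each of knob0_center, knob1_center, knob2_center, knob3_center, knob4_center, knob5_center and tub_in below 0.06 m and z of knob0_center in the frame of tub_in between 0 and 0.055 m and z of knob1_center in the frame of tub_in between 0 and 0.055 m and z of knob2_center in the frame of tub_in between 0 and 0.055 m and z of knob3_center in the frame of tub_in between 0 and 0.055 m and z of knob4_center in the frame of tub_in between 0 and 0.055 m and z of knob5_center in the frame of tub_in between 0 and 0.055 m); the robot touches nothing.
It fails at once if the square bin is shifted by more than 30 mm or knocked over (distance of bin_mid from where it was at the start of the episode above 0.03 m or angle between bin_mid's own z axis and vertical above 0.4 rad).
It fails at once if the beaker is shifted by more than 30 mm or knocked over (distance of beaker_mid from where it was at the start of the episode above 0.03 m or angle between beaker_mid's own z axis and vertical above 0.4 rad).
It fails at once if the core tube is shifted by more than 30 mm or knocked over (distance of core_mid from where it was at the start of the episode above 0.03 m or angle between core_mid's own z axis and vertical above 0.4 rad).
It fails at once if the bottle is shifted by more than 30 mm or knocked over (distance of bottle_mid from where it was at the start of the episode above 0.03 m or angle between bottle_mid's own z axis and vertical above 0.4 rad).
It fails at once if the tape roll is shifted by more than 30 mm or knocked over (distance of tape_mid from where it was at the start of the episode above 0.03 m or angle between tape_mid's own z axis and vertical above 0.4 rad).
It also fails if it takes over 72 s, if anything falls off the work surface, if the arm or the gripper's body presses on something with over 40 N, if the wrist force passes 120 N, or if a joint passes its speed limit or range.

## Working session

There is one attempt and no reset: what is moved stays moved. The work goes in short steps, Python scripts to look and compute and a tool call to move; the robot and the scene stay as the last step left them, time stands still between calls to the robot, and variables do not carry over. Pictures are saved under pics/ and viewed, at most 10 in all, crops included, and the job is handed in when it is done.

Besides the shell and the picture viewer there is one more tool, called as name(argument=value, ...) on one line, values as JSON. arm_command: Moves the arm, as the interface text tells. Its arguments: {"type":"object","properties":{"linear":{"type":"array","items":{"type":"array","items":{"type":"number"}}},"rot":{"type":"array","items":{"type":"array","items":{"type":"number"}}},"gripper":{"type":"array","items":{"type":"number"}},"grip_force":{"type":"number"}},"required":["linear","rot","gripper"]}

```bash
mkdir -p pics
python3 - <<'E'
from cell import *
import cv2,numpy as np
for n in("top","side"):
    im=camera(n);cv2.imwrite(f"pics/{n}0.png",im[:,:,::-1]);m=camera_model(n);print(n,m["fov_y"],m["cx"],m["cy"]);print(np.round(m["world_to_cam"],4).tolist(), {k:v for k,v in m.items() if k not in("world_to_cam",)})
s=telemetry.get_state();print(s)
E
```

```text
top 51.03561123715507 315.1046074258177 255.07144191033882
[[-0.0243, -0.9996, 0.0137, -0.0425], [-0.9803, 0.0212, -0.1963, 0.5056], [0.1959, -0.0182, -0.9804, 1.1518], [0.0, 0.0, 0.0, 1.0]] {'fov_y': 51.03561123715507, 'cx': 315.1046074258177, 'cy': 255.07144191033882}
side 44.19740815694767 311.1260203182526 235.79952274693989
[[0.798, -0.6026, 0.0027, -0.4127], [-0.3961, -0.528, -0.7512, 0.2424], [0.4541, 0.5984, -0.6601, 1.3496], [0.0, 0.0, 0.0, 1.0]] {'fov_y': 44.19740815694767, 'cx': 311.1260203182526, 'cy': 235.79952274693989}
{'clock': 0.1, 'q': array([-1.12849198,  0.50825999, -0.23748793,  1.50095892,  0.12569841,
        1.14887788, -0.1548046 ]), 'dq': array([ 0.00178943, -0.0017829 ,  0.0004605 , -0.0048035 ,  0.00076994,
        0.00147225,  0.00041326]), 'tau': array([-5.36558364e-03, -6.21834469e+01, -2.19461717e+00, -2.50202823e+01,
        1.26151860e-02,  7.88787205e-03,  3.40187773e-05]), 'ee_pos': array([0.20651132, 0.58950353, 0.2525367 ]), 'eef_rot': array([ 1.67627045e-01,  9.85850190e-01, -7.51966265e-04, -1.09009659e-04]), 'force': array([-0.72830817,  0.90440902,  0.13130393]), 'wrist_torque': array([-0.01847331, -0.02079733,  0.04567233]), 'gripper_force': 0.0, 'opening': 0.08555296455462202}
```

View pics/top0.png

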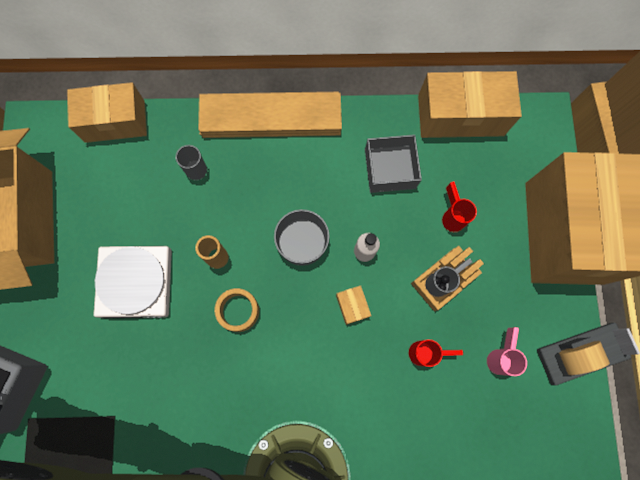

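View pics/side0.png

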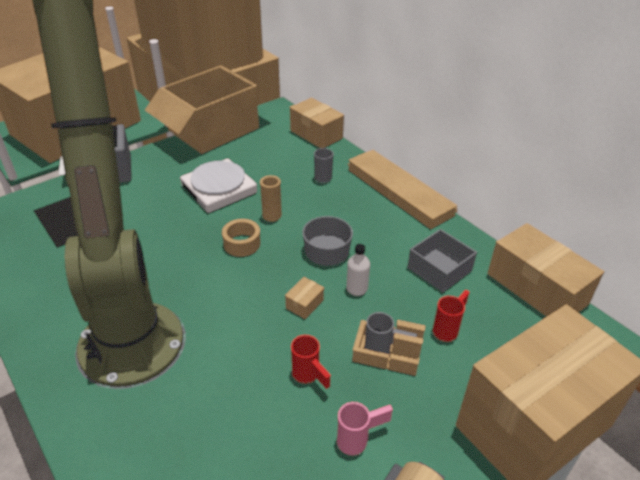

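The top view shows the cup in its insert at about (443,281) with the handle pointing up and right, the scale pan at (132,281) and the tub at (302,238). The bottle at (367,247), core tube at (210,250), tape (237,310) and label box (353,305) stand between them. The side view agrees: cup (379,332), tub (327,241), pan (217,178).

```bash
cat > h.py <<'E'
import numpy as np,cv2
from cell import *
def cm(n):
    m=camera_model(n);f=240/np.tan(np.radians(m["fov_y"])/2);T=np.array(m["world_to_cam"]);return f,m["cx"],m["cy"],T
def p2w(n,u,v,z):
    f,cx,cy,T=cm(n);R=T[:3,:3];c=-R.T@T[:3,3];d=R.T@np.array([(u-cx)/f,(v-cy)/f,1]);return c+d*(z-c[2])/d[2]
def w2p(n,P):
    f,cx,cy,T=cm(n);P=np.atleast_2d(P)@T[:3,:3].T+T[:3,3];return np.c_[P[:,0]/P[:,2]*f+cx,P[:,1]/P[:,2]*f+cy]
E
python3 - <<'E'
from h import *
for nm,u,v,z in[("cuprim",443,281,.096),("pan",132,281,.05),("tubrim",302,238,.065),("bottletop",371,240,.14),("coretop",208,243,.12),("tape",237,310,.048),("labels",352,303,.045),("bin",392,160,.065),("beaker",189,156,.09),("red1",459,212,.09),("red2",426,352,.09)]:print(nm,p2w("top",u,v,z).round(3))
for nm,u,v,z in[("cuprim",380,323,.096),("pan",217,178,.05),("tubrim",327,231,.065),("bottletop",360,249,.14),("coretop",271,181,.12)]:print("s",nm,p2w("side",u,v,z).round(3))
a=cv2.imread("pics/top0.png");b=cv2.imread("pics/side0.png")
A=cv2.resize(a[235:325,400:500],(400*1,360),interpolation=cv2.INTER_CUBIC);B=cv2.resize(b[300:390,340:440],(400,360),interpolation=cv2.INTER_CUBIC)
C=cv2.resize(a[240:325,85:185],(400,240*1),interpolation=cv2.INTER_CUBIC)
cv2.imwrite("pics/crop1.png",np.hstack([A,B]))
E
```

```text
cuprim [ 0.429 -0.344  0.096]
pan [0.452 0.379 0.05 ]
tubrim [ 0.544 -0.024  0.065]
bottletop [ 0.518 -0.178  0.14 ]
coretop [0.524 0.188 0.12 ]
tape [0.378 0.132 0.048]
labels [ 0.388 -0.138  0.045]
bin [ 0.736 -0.249  0.065]
beaker [0.745 0.243 0.09 ]
red1 [ 0.593 -0.396  0.09 ]
red2 [ 0.271 -0.295  0.09 ]
s cuprim [ 0.433 -0.357  0.096]
s pan [0.451 0.373 0.05 ]
s tubrim [ 0.551 -0.023  0.065]
s bottletop [ 0.518 -0.187  0.14 ]
s coretop [0.518 0.183 0.12 ]
```

View pics/crop1.png

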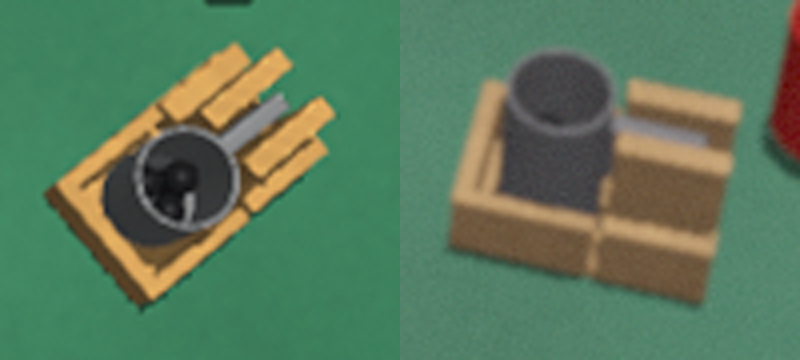

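The crop shows the cup rim centre at top pixel (446.5,279.5) and side pixel (380,322.5), with the knobs visible inside. The handle tip is at about (470,260) in the top view, between the two fins.

Run:
```python
from h import *
c=p2w("top",446.5,279.5,.096);print(c,p2w("side",380,322.5,.096))
P=lambda x,y,z:p2w("top",400+x/4,235+y/4,z)
h=P(281,101,.08);d=h-c;print("handle",h,np.linalg.norm(d[:2]),np.degrees(np.arctan2(d[1],d[0])))
S=lambda x,y,z:p2w("side",340+(x-400)/4,300+y/4,z)
h=S(705,142,.08);d=h-c;print("handleS",h,np.linalg.norm(d[:2]),np.degrees(np.arctan2(d[1],d[0])))
for a,b,z in[((245,165),(325,105),.088),((145,300),(325,150),.04),((145,300),(60,190),.04),((205,112),(280,55),.088)]:
    d=P(*b,z)-P(*a,z);print(P(*a,z).round(3),P(*b,z).round(3),np.linalg.norm(d[:2]),np.degrees(np.arctan2(d[1],d[0])))
# pan & tub fits
im=cv2.imread("pics/top0.png")
hsv=cv2.cvtColor(im,cv2.COLOR_BGR2HSV)
m=((hsv[:,:,1]<60)).astype(np.uint8)*255
for n,(x0,x1,y0,y1) in{"scale":(85,180,238,325),"tub":(268,336,205,270)}.items():
    k=np.zeros_like(m);k[y0:y1,x0:x1]=m[y0:y1,x0:x1]
    cs=max(cv2.findContours(k,0,1)[0],key=cv2.contourArea);print(n,cv2.boundingRect(cs),cv2.minAreaRect(cs),cv2.fitEllipse(cs))
```

```text
[ 0.43197883 -0.35202561  0.096     ] [ 0.43364846 -0.35574429  0.096     ]
handle [ 0.47840013 -0.41566867  0.08      ] 0.07877421215461933 -53.892950923359315
handleS [ 0.48153658 -0.41988234  0.08      ] 0.08402681887678674 -53.85824684856736
[ 0.44  -0.389  0.088] [ 0.474 -0.438  0.088] 0.060070588444605 -55.40929687098868
[ 0.368 -0.338  0.04 ] [ 0.455 -0.453  0.04 ] 0.14454805815934624 -52.780774840952276
[ 0.368 -0.338  0.04 ] [ 0.434 -0.292  0.04 ] 0.08123818178544813 34.73686716219684
[ 0.471 -0.368  0.088] [ 0.504 -0.415  0.088] 0.05686907220080411 -54.82697473733748
scale (93, 246, 79, 72) ((132.0, 281.5), (71.0, 78.0), 90.0) ((132.285400390625, 281.809814453125), (81.77119445800781, 87.53079223632812), 66.75047302246094)
tub (274, 209, 55, 56) ((301.0, 236.5), (55.0, 54.0), 90.0) ((301.2256774902344, 236.70004272460938), (54.23766326904297, 54.77202224731445), 167.31704711914062)
```

```bash
cat >> h.py <<'E'
from scipy.spatial.transform import Rotation as Ro, Slerp
import json
def state():
    s=telemetry.get_state();json_line={k:np.asarray(s[k]).tolist() for k in("q","ee_pos","eef_rot")}
    open("log.jsonl","a").write(json.dumps(json_line)+"\n");return s
def down(h):  # tool down, tool x heading h deg
    h=np.radians(h);x=np.array([np.cos(h),np.sin(h),0]);z=np.array([0,0,-1.]);return Ro.from_matrix(np.c_[x,np.cross(z,x),z])
def plan(wps,vmax=36,wmax=.11,pose=None):
    """wps: list of (pos,Rot); prints calls of 8 rows [linear],[rot]; returns end pose"""
    if pose is None:
        s=state();pose=(s["ee_pos"],Ro.from_quat(s["eef_rot"]))
    p,R=np.array(pose[0]),pose[1];L=[];W=[]
    for P,Q in wps:
        P=np.array(P);p0,R0=p.copy(),R;D=(R0.inv()*Q).as_rotvec()
        n=int(max(1,np.ceil(max(np.linalg.norm(P-p0)*1000/vmax,np.linalg.norm(D)/wmax))))
        for i in range(1,n+1):
            l=np.round(R.inv().apply(p0+(P-p0)*i/n-p)*1000,0);w=np.round((R.inv()*(R0*Ro.from_rotvec(D*i/n))).as_rotvec(),2 if i<n else 3)
            p=p+R.apply(l/1000);R=R*Ro.from_rotvec(w);L.append((l+0).tolist());W.append((w+0).tolist())
    for i in range(0,len(L),8):
        print(json.dumps([[int(a) for a in l] for l in L[i:i+8]],separators=(",",":")),json.dumps(W[i:i+8],separators=(",",":")),len(L[i:i+8]))
    return p,R
E
python3 - <<'E'
from h import *
plan([((.45,.45,.253),down(160.7)),((.58,.15,.25),down(150)),((.57,-.15,.25),down(136)),((.433,-.354,.25),down(125.5))])
E
```

```text
[[-34,-6,0],[-35,-7,0],[-34,-6,0],[-35,-7,0],[-34,-6,0],[-35,-6,0],[-34,-7,0],[-35,-6,0]] [[0.0,0.0,0.0],[0.0,0.0,0.0],[0.0,0.0,0.0],[0.0,0.0,0.0],[0.0,0.0,0.0],[0.0,0.0,0.0],[0.0,0.0,0.0],[-0.002,0.0,0.0]] 8
[[-22,-24,0],[-23,-24,1],[-23,-23,0],[-24,-22,0],[-23,-23,0],[-25,-22,1],[-24,-21,0],[-25,-21,0]] [[0.0,0.0,0.02],[0.0,0.0,0.02],[0.0,0.0,0.02],[0.0,0.0,0.01],[0.0,0.0,0.02],[0.0,0.0,0.02],[0.0,0.0,0.02],[0.0,0.0,0.02]] 8
[[-26,-21,0],[-26,-20,1],[-16,-29,0],[-16,-29,0],[-17,-29,0],[-18,-28,0],[-19,-27,0],[-20,-27,0]] [[0.0,0.0,0.02],[0.0,0.0,0.017],[0.0,0.0,0.03],[0.0,0.0,0.02],[0.0,0.0,0.03],[0.0,0.0,0.03],[0.0,0.0,0.03],[0.0,0.0,0.02]] 8
[[-20,-27,0],[-21,-26,-1],[-22,-25,0],[-6,-35,0],[-7,-34,0],[-8,-34,0],[-9,-34,0],[-9,-34,0]] [[0.0,0.0,0.03],[0.0,0.0,0.03],[0.0,0.0,0.024],[0.0,0.0,0.03],[0.0,0.0,0.02],[0.0,0.0,0.03],[0.0,0.0,0.02],[0.0,0.0,0.03]] 8
[[-11,-33,0],[-12,-33,0]] [[0.0,0.0,0.03],[0.0,0.0,0.023]] 2
```

arm_command(linear=[[-34, -6, 0], [-35, -7, 0], [-34, -6, 0], [-35, -7, 0], [-34, -6, 0], [-35, -6, 0], [-34, -7, 0], [-35, -6, 0]], rot=[[0, 0, 0], [0, 0, 0], [0, 0, 0], [0, 0, 0], [0, 0, 0], [0, 0, 0], [0, 0, 0], [0, 0, 0]], gripper=[-1, -1, -1, -1, -1, -1, -1, -1])

```text
clock: 0.77
ee_pos: [0.4513, 0.4493, 0.2529]
eef_rot: [0.168, 0.986, -0.0, -0.0]
force: [-0.0, 1.2, -0.2]
opening: 0.0855
gripper_force: 0.0
```

```bash
python3 -c "
from h import *
s=state();print(s['q'].round(3),s['ee_pos'])"
```

```text
[-0.698  0.525 -0.207  1.466  0.112  1.163  0.311] [0.45125216 0.44925106 0.25292576]
```

arm_command(linear=[[-22, -24, 0], [-23, -24, 1], [-23, -23, 0], [-24, -22, 0], [-23, -23, 0], [-25, -22, 1], [-24, -21, 0], [-25, -21, 0]], rot=[[0.0, 0.0, 0.02], [0.0, 0.0, 0.02], [0.0, 0.0, 0.02], [0.0, 0.0, 0.01], [0.0, 0.0, 0.02], [0.0, 0.0, 0.02], [0.0, 0.0, 0.02], [0.0, 0.0, 0.02]], gripper=[-1, -1, -1, -1, -1, -1, -1, -1])

```text
clock: 1.43
ee_pos: [0.554, 0.2092, 0.2509]
eef_rot: [0.241, 0.97, -0.0, -0.0]
force: [0.0, 0.5, 0.2]
opening: 0.0854
gripper_force: 0.0
```

```bash
python3 -c "
from h import *
s=state();print(s['q'].round(3),s['ee_pos'])"
```

```text
[-0.311  0.454 -0.141  1.594  0.069  1.099  0.613] [0.55402882 0.20916929 0.25089816]
```

arm_command(linear=[[-26, -21, 0], [-26, -20, 1], [-16, -29, 0], [-16, -29, 0], [-17, -29, 0], [-18, -28, 0], [-19, -27, 0], [-20, -27, 0]], rot=[[0.0, 0.0, 0.02], [0.0, 0.0, 0.017], [0.0, 0.0, 0.03], [0.0, 0.0, 0.02], [0.0, 0.0, 0.03], [0.0, 0.0, 0.03], [0.0, 0.0, 0.03], [0.0, 0.0, 0.02]], gripper=[-1, -1, -1, -1, -1, -1, -1, -1])

```text
clock: 2.1
ee_pos: [0.5732, -0.0512, 0.25]
eef_rot: [0.336, 0.942, -0.0, -0.0]
force: [0.6, -0.2, 1.0]
opening: 0.0855
gripper_force: 0.0
```

```bash
python3 -c "
from h import *
s=state();print(s['q'].round(3),s['ee_pos'])
print(s['eef_rot'])"
```

```text
[ 0.08   0.427 -0.051  1.641  0.024  1.074  0.908] [ 0.5731546  -0.0511778   0.25001548]
[ 3.35928247e-01  9.41887523e-01 -5.28673940e-05 -3.23478027e-04]
```

arm_command(linear=[[-20, -27, 0], [-21, -26, -1], [-22, -25, 0], [-6, -35, 0], [-7, -34, 0], [-8, -34, 0], [-9, -34, 0], [-9, -34, 0]], rot=[[0.0, 0.0, 0.03], [0.0, 0.0, 0.03], [0.0, 0.0, 0.024], [0.0, 0.0, 0.03], [0.0, 0.0, 0.02], [0.0, 0.0, 0.03], [0.0, 0.0, 0.02], [0.0, 0.0, 0.03]], gripper=[-1, -1, -1, -1, -1, -1, -1, -1])

```text
clock: 2.77
ee_pos: [0.4705, -0.2964, 0.251]
eef_rot: [0.434, 0.901, 0.0, -0.0]
force: [1.1, 0.1, -0.0]
opening: 0.0854
gripper_force: 0.0
```

```bash
cat > fit.py <<'E'
from h import *
from scipy.optimize import least_squares
D=[json.loads(l) for l in open("log.jsonl")]
D=[d for i,d in enumerate(D) if i==0 or d["q"]!=D[i-1]["q"]]
Z=np.array([0,0,1.]);
def fk(q,P):
    # P: s(7 signs fixed), d1,a1,L1,e,L2,e2,L3
    d1,a1,L1,e1,L2,e2,a6,L3,off7,j1o=P[:10]
    T=lambda R,p:(R,np.array(p))
    R=Ro.identity();p=np.zeros(3)
    R=R*Ro.from_euler('z',S[0]*q[0]+j1o);p=p+R.apply([a1,0,d1])
    R=R*Ro.from_euler('y',q[1]);R=R*Ro.from_euler('z',S[2]*q[2]);p=p+R.apply([e1,0,L1])
    R=R*Ro.from_euler('y',q[3]);p=p+R.apply([-e2,0,0]);R=R*Ro.from_euler('z',S[4]*q[4]);p=p+R.apply([0,0,L2])
    R=R*Ro.from_euler('y',q[5]);p=p+R.apply([a6,0,0]);R=R*Ro.from_euler('z',S[6]*q[6]+off7);p=p+R.apply([0,0,L3])
    return p,R
S=[-1,1,-1,1,-1,1,-1]
def res(P):
    o=[]
    for d in D:
        p,R=fk(d["q"],P);o+=list((p-d["ee_pos"])*1);o+=list((R.inv()*Ro.from_quat(d["eef_rot"])).as_rotvec()*.3)
    return np.r_[o,1e-3*(np.array(P)-P0)]
P0=np.array([.33,0,.4,0,.4,0,0,.25,0,0])
def fit():
    best=None
    global S
    import itertools
    for s3 in(1,-1):
      for s5 in (1,-1):
        for s7 in(1,-1):
          for o7 in(0,1.57,3.14,-1.57):
            S=[-1,1,s3,1,s5,1,s7];P0[8]=o7
            r=least_squares(res,P0)
            if best is None or r.cost<best[0]-1e-9:best=(r.cost,list(S),r.x)
    return best
if __name__=="__main__":
    c,S,P=fit();print(len(D),c,S,P.round(4));json.dump([S,P.tolist()],open("kin.json","w"))
    P0=P*1;print(abs(res(P)).max())
E
python3 fit.py
python3 - <<'E'
from h import *
s=state();print(s['q'].round(3),s['ee_pos'])
f=(.433,-.354)
plan([((*f,.2),down(125.5)),((*f,.074),down(125.5))],vmax=25)
im=camera("top");cv2.imwrite("pics/t1.png",im[:,:,::-1])
E
```

```text
4 1.8568949399335575e-07 [-1, 1, -1, 1, -1, 1, -1] [ 0.2193  0.0467  0.532  -0.0107  0.3549 -0.0706 -0.0401  0.2266  1.5283
 -0.0425]
0.00027196459371980897
[ 0.483  0.398  0.051  1.691 -0.023  1.054  1.214] [ 0.47049543 -0.29643818  0.25097415]
[[-5,-16,13],[-6,-17,12],[-6,-16,13],[-6,-16,13],[0,0,21],[0,0,21],[0,0,21],[0,0,21]] [[0.0,0.0,0.01],[0.0,0.0,0.02],[0.0,0.0,0.01],[0.0,-0.001,0.013],[0.0,0.0,0.0],[0.0,0.0,0.0],[0.0,0.0,0.0],[0.0,0.0,0.0]] 8
[[0,0,21],[0,0,21]] [[0.0,0.0,0.0],[0.0,0.0,0.0]] 2
```

arm_command(linear=[[-5, -16, 13], [-6, -17, 12], [-6, -16, 13], [-6, -16, 13], [0, 0, 21], [0, 0, 21], [0, 0, 14], [0, 0, 0]], rot=[[0, 0, 0.01], [0, 0, 0.02], [0, 0, 0.01], [0, -0.001, 0.013], [0, 0, 0], [0, 0, 0], [0, 0, 0], [0, 0, 0]], gripper=[-1, -1, -1, -1, -1, -1, -1, -1], grip_force=40)

```text
clock: 3.48
ee_pos: [0.4327, -0.3517, 0.1412]
eef_rot: [0.458, 0.889, 0.0, -0.002]
force: [-0.5, 0.7, 0.5]
opening: 0.0853
gripper_force: 0.0
```

Run:
```python
from h import *
s=state();print(s['ee_pos'],Ro.from_quat(s['eef_rot']).as_matrix()[:,0])
a=camera("top");b=camera("side")
tcp=w2p("top",s['ee_pos']);print(tcp,w2p("side",s['ee_pos']))
A=cv2.resize(a[215:325,390:510],(480,440),interpolation=cv2.INTER_CUBIC);B=cv2.resize(b[250:390,330:430],(314,440),interpolation=cv2.INTER_CUBIC)
cv2.imwrite("pics/c2.png",np.hstack([A,B])[:,:,::-1])
```

```text
[ 0.43270599 -0.35174193  0.14120847] [-0.58110249  0.81381765  0.00455342]
[[451.90110834 276.11574673]] [[380.09772124 307.46021301]]
```

View pics/c2.png

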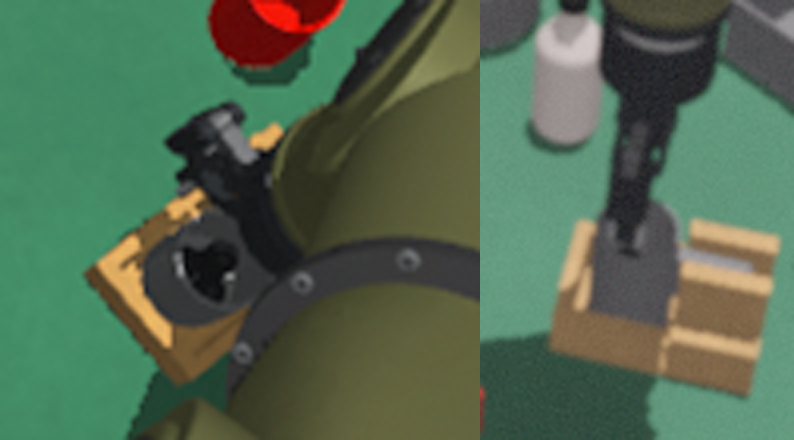

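The gripper is centred over the cup within a few mm: the near finger is at crop (630,235) and the cup body spans 590–680. I'll descend and close.

arm_command(linear=[[0, 2, 14], [0, 0, 14], [0, 0, 14], [0, 0, 14], [0, 0, 11], [0, 0, 0], [0, 0, 0]], rot=[[0, 0, 0], [0, 0, 0], [0, 0, 0], [0, 0, 0], [0, 0, 0], [0, 0, 0], [0, 0, 0]], gripper=[-1, -1, -1, -1, -1, -1, -1])

```text
clock: 4.17
ee_pos: [0.436, -0.3521, 0.0777]
eef_rot: [0.458, 0.889, -0.0, 0.0]
force: [0.5, -0.4, -0.3]
opening: 0.0851
gripper_force: 0.0
```

arm_command(linear=[[0, 0, 0], [0, 0, 0], [0, 0, 0], [0, 0, 0], [0, 0, 0], [0, 0, 0]], rot=[[0, 0, 0], [0, 0, 0], [0, 0, 0], [0, 0, 0], [0, 0, 0], [0, 0, 0]], gripper=[0, 0, 1, 1, 1, 1], grip_force=40)

```text
clock: 4.67
ee_pos: [0.4362, -0.3525, 0.0787]
eef_rot: [0.458, 0.889, -0.0, 0.001]
force: [-1.8, 0.1, 4.6]
opening: 0.0601
gripper_force: 42.2
```

arm_command(linear=[[0, 0, -5], [0, 0, -10], [0, 0, -15], [0, 0, -15], [0, 0, 0]], rot=[[0, 0, 0], [0, 0, 0], [0, 0, 0], [0, 0, 0], [0, 0, 0]], gripper=[1, 1, 1, 1, 1])

```text
clock: 5.08
ee_pos: [0.437, -0.353, 0.1257]
eef_rot: [0.458, 0.889, -0.001, 0.003]
force: [-0.1, -0.5, -2.2]
opening: 0.0601
gripper_force: 43.6
```

```bash
cat > fit2.py <<'E'
import fit,numpy as np
from fit import *
s=state();fit.D=[json.loads(l) for l in open("log.jsonl")];fit.S=[-1,1,-1,1,-1,1,-1]
import itertools
names="d1 a1 L1 e1 L2 e2 a6 L3 o7 j1o".split()
for free in([0,2,4,7],[0,2,4,7,3,5],[0,2,4,7,3],[0,2,4,7,5],[0,2,4,7,1],[0,2,4,7,6],[0,2,4,7,6,1]):
    def f(x):
        P=np.zeros(10);P[free]=x;P[8]=np.pi/2;return fit.res(P)[:6*len(fit.D)]
    r=least_squares(f,[.3 if i in(0,2,4,7) else 0. for i in free]);print([names[i] for i in free],r.x.round(4),abs(r.fun).max())
E
python3 fit2.py; python3 -c "
from h import *
print([np.round(json.loads(l)['q'],3).tolist() for l in open('log.jsonl')][-1])"
```

```text
[0.594, 0.54, 0.063, 1.845, -0.047, 0.752, 1.303]Traceback (most recent call last):
  File "fit2.py", line 9, in <module>
    r=least_squares(f,[.3 if i in(0,2,4,7) else 0. for i in free]);print([names[i] for i in free],r.x.round(4),abs(r.fun).max())
    return func(*args, **kwargs)
    vector_fun = VectorFunction(
        fun_wrapped,
    ...<6 lines>...
        workers=workers
    )
    self._update_fun()
    ~~~~~~~~~~~~~~~~^^
    self.f = self.fun_wrapped(xp_copy(self.x))
             ~~~~~~~~~~~~~~~~^^^^^^^^^^^^^^^^^
    return np.atleast_1d(self.fun(x))
                         ~~~~~~~~^^^
    return self.f(x, *self.args, **self.kwargs)
           ~~~~~~^^^^^^^^^^^^^^^^^^^^^^^^^^^^^^
  File "fit2.py", line 8, in f
    P=np.zeros(10);P[free]=x;P[8]=np.pi/2;return fit.res(P)[:6*len(fit.D)]
                                                 ^^^^^^^
AttributeError: 'function' object has no attribute 'res'
```

```bash
sed -i '1d;s/^from fit import \*/from fit import *\nimport fit/' fit2.py; python3 fit2.py
```

```text
['d1', 'L1', 'L2', 'L3'] [-0.0568  0.612   0.3633  0.0771] 0.02362271833374351
['d1', 'L1', 'L2', 'L3', 'e1', 'e2'] [ 5.900e-03  6.391e-01  3.854e-01  1.679e-01 -3.490e-02  1.000e-04] 0.02511987687064854
['d1', 'L1', 'L2', 'L3', 'e1'] [ 0.0073  0.6392  0.3854  0.1693 -0.0349] 0.025121678185600516
['d1', 'L1', 'L2', 'L3', 'e2'] [-0.0753  0.6106  0.3633  0.0585  0.0013] 0.023622747083491446
['d1', 'L1', 'L2', 'L3', 'a1'] [0.0807 0.5776 0.3584 0.1869 0.0201] 0.023269897503645665
['d1', 'L1', 'L2', 'L3', 'a6'] [0.0115 0.6322 0.375  0.157  0.0191] 0.02439363141604617
['d1', 'L1', 'L2', 'L3', 'a6', 'a1'] [0.3831 0.5753 0.3752 0.4781 0.0376 0.0446] 0.02344949919952488
```

Run:
```python
from h import *
plan([((.437,-.353,.25),down(125.5)),((.56,-.14,.25),down(90)),((.58,.10,.25),down(54)),((.452,.376,.25),down(0))])
```

```text
[[0,0,-31],[0,0,-31],[-1,0,-31],[0,0,-31],[15,32,0],[17,31,0],[20,28,0],[23,27,0]] [[0.0,0.0,0.0],[0.0,0.0,0.0],[0.0,0.0,0.0],[0.001,0.006,0.0],[0.0,0.0,0.09],[0.0,0.0,0.09],[0.0,0.0,0.09],[0.0,0.0,0.08]] 8
[[24,25,0],[27,23,0],[29,20,0],[34,3,0],[35,0,0],[34,-4,0],[34,-6,0],[33,-9,0]] [[0.0,0.0,0.09],[0.0,0.0,0.09],[0.0,0.0,0.09],[0.0,0.0,0.09],[0.0,0.0,0.09],[0.0,0.0,0.09],[0.0,0.0,0.09],[0.0,0.0,0.09]] 8
[[32,-13,0],[31,-15,0],[16,-30,0],[14,-31,0],[10,-32,0],[7,-33,0],[3,-34,0],[-1,-33,0]] [[0.0,0.0,0.09],[0.0,-0.001,0.088],[0.0,0.0,0.1],[0.0,0.0,0.11],[0.0,0.0,0.1],[0.0,0.0,0.11],[0.0,0.0,0.1],[0.0,0.0,0.11]] 8
[[-4,-34,0],[-7,-33,0],[-11,-32,0]] [[0.0,0.0,0.1],[0.0,0.0,0.11],[0.0,0.0,0.103]] 3
```

arm_command(linear=[[0, 0, -31], [0, 0, -31], [-1, 0, -31], [0, 0, -31], [15, 32, 0], [17, 31, 0], [20, 28, 0], [23, 27, 0]], rot=[[0.0, 0.0, 0.0], [0.0, 0.0, 0.0], [0.0, 0.0, 0.0], [0.001, 0.006, 0.0], [0.0, 0.0, 0.09], [0.0, 0.0, 0.09], [0.0, 0.0, 0.09], [0.0, 0.0, 0.08]], gripper=[1, 1, 1, 1, 1, 1, 1, 1])

```text
clock: 5.75
ee_pos: [0.5063, -0.2294, 0.2465]
eef_rot: [0.608, 0.794, 0.0, -0.002]
force: [0.9, -0.6, -0.8]
opening: 0.06
gripper_force: 44.7
```

arm_command(linear=[[24, 25, 0], [27, 23, 0], [29, 20, 0], [34, 3, 0], [35, 0, 0], [34, -4, 0], [34, -6, 0], [33, -9, 0]], rot=[[0, 0, 0.09], [0, 0, 0.09], [0, 0, 0.09], [0, 0, 0.09], [0, 0, 0.09], [0, 0, 0.09], [0, 0, 0.09], [0, 0, 0.09]], gripper=[1, 1, 1, 1, 1, 1, 1, 1])

```text
clock: 6.42
ee_pos: [0.5733, 0.0338, 0.2469]
eef_rot: [0.848, 0.53, -0.001, -0.003]
force: [1.3, -1.4, -2.5]
opening: 0.0597
gripper_force: 44.7
```

```bash
python3 -c "
from h import *
s=state();print(s['q'].round(3),s['ee_pos'])"
```

```text
[-0.28   0.443  0.275  1.649 -0.137  1.072 -0.418] [0.57327738 0.03379461 0.24689827]
```

arm_command(linear=[[32, -13, 0], [31, -15, 0], [16, -30, 0], [14, -31, 0], [10, -32, 0], [7, -33, 0], [3, -34, 0], [-1, -33, 0]], rot=[[0, 0, 0.09], [0, -0.001, 0.088], [0, 0, 0.1], [0, 0, 0.11], [0, 0, 0.1], [0, 0, 0.11], [0, 0, 0.1], [0, 0, 0.11]], gripper=[1, 1, 1, 1, 1, 1, 1, 1])

```text
clock: 7.08
ee_pos: [0.4924, 0.2859, 0.248]
eef_rot: [0.988, 0.154, -0.002, -0.002]
force: [-0.4, -0.4, -1.7]
opening: 0.0599
gripper_force: 44.7
```

```bash
python3 -c "
from h import *
plan([((.452,.376,.25),down(0)),((.452,.376,.136),down(0)),((.452,.376,.124),down(0))],vmax=30)
s=state();print(s['q'].round(3),s['ee_pos'],s['eef_rot'])"
```

```text
[[-3,-25,0],[-4,-24,-1],[-7,-24,0],[-8,-23,-1],[0,0,29],[0,0,28],[0,0,29],[0,0,28]] [[0.0,0.0,0.08],[0.0,0.0,0.07],[0.0,0.0,0.08],[-0.003,0.005,0.078],[0.0,0.0,0.0],[0.0,0.0,0.0],[0.0,0.0,0.0],[0.0,-0.001,0.0]] 8
[[0,0,12]] [[0.0,0.0,0.0]] 1
[-0.865  0.455  0.46   1.663 -0.228  1.079 -1.6  ] [0.49236583 0.2858899  0.24797831] [ 0.98814247  0.15351624 -0.00206592 -0.00171945]
```

arm_command(linear=[[-3, -25, 0], [-4, -24, -1], [-7, -24, 0], [-8, -23, -1], [0, 0, 29], [0, 0, 28], [0, 0, 29], [0, 0, 26]], rot=[[0, 0, 0.08], [0, 0, 0.07], [0, 0, 0.08], [-0.003, 0.005, 0.078], [0, 0, 0], [0, 0, 0], [0, 0, 0], [0, 0, 0]], gripper=[1, 1, 1, 1, 1, 1, 1, 1])

```text
clock: 7.75
ee_pos: [0.4522, 0.3745, 0.1369]
eef_rot: [1.0, 0.003, 0.0, 0.0]
force: [0.1, 0.1, -1.8]
opening: 0.06
gripper_force: 44.7
```

arm_command(linear=[[0, 0, 4], [0, 0, 4], [0, 0, 0], [0, 0, 0]], rot=[[0, 0, 0], [0, 0, 0], [0, 0, 0], [0, 0, 0]], gripper=[1, 1, 1, 1])

```text
clock: 8.08
ee_pos: [0.4539, 0.3747, 0.132]
eef_rot: [1.0, 0.002, 0.001, -0.001]
force: [0.9, -0.7, -1.1]
opening: 0.0603
gripper_force: 44.7
```

arm_command(linear=[[0, 0, 3], [0, 0, 3], [0, 0, 0], [0, 0, 0]], rot=[[0, 0, 0], [0, 0, 0], [0, 0, 0], [0, 0, 0]], gripper=[1, 1, 1, 1])

```text
clock: 8.42
ee_pos: [0.453, 0.3744, 0.1249]
eef_rot: [1.0, 0.002, 0.001, -0.0]
force: [-0.4, 0.4, -2.4]
opening: 0.06
gripper_force: 44.7
```

arm_command(linear=[[0, 0, 2], [0, 0, 1], [0, 0, 0], [0, 0, 0]], rot=[[0, 0, 0], [0, 0, 0], [0, 0, 0], [0, 0, 0]], gripper=[1, 1, 1, 1])

```text
clock: 8.75
ee_pos: [0.4537, 0.3746, 0.1227]
eef_rot: [1.0, 0.002, 0.001, -0.001]
force: [-0.7, -0.6, 6.6]
opening: 0.0603
gripper_force: 45.3
```

Contact. I'll release here, wait, and rise.

arm_command(linear=[[0, 0, 0], [0, 0, 0], [0, 0, 0], [0, 0, 0], [0, 0, 0], [0, 0, 0], [0, 0, 0], [0, 0, 0]], rot=[[0, 0, 0], [0, 0, 0], [0, 0, 0], [0, 0, 0], [0, 0, 0], [0, 0, 0], [0, 0, 0], [0, 0, 0]], gripper=[-1, -1, -1, -1, -1, -1, -1, -1])

```text
clock: 9.42
ee_pos: [0.4531, 0.3743, 0.1215]
eef_rot: [1.0, 0.002, 0.0, 0.0]
force: [-0.1, -0.6, -0.6]
opening: 0.0853
gripper_force: 0.0
```

arm_command(linear=[[0, 0, -8], [0, 0, -15], [0, 0, -25], [0, 0, -30], [0, 0, -30], [0, 0, -30], [0, 0, -30], [0, 0, 0]], rot=[[0, 0, 0], [0, 0, 0], [0, 0, 0], [0, 0, 0], [0, 0, 0], [0, 0, 0], [0, 0, 0], [0, 0, 0]], gripper=[-1, -1, -1, -1, -1, -1, -1, -1])

```text
clock: 10.08
ee_pos: [0.4553, 0.3749, 0.2964]
eef_rot: [1.0, 0.002, 0.004, -0.003]
force: [1.3, 0.9, -0.0]
opening: 0.0855
gripper_force: 0.0
```

Run:
```python
from h import *
s=state();print(s['clock'],s['q'].round(3),s['ee_pos'])
a=camera("top");b=camera("side")
A=cv2.resize(a[230:330,80:190],(440,400),interpolation=cv2.INTER_CUBIC);B=cv2.resize(b[110:210,170:260],(360,400),interpolation=cv2.INTER_CUBIC)
cv2.imwrite("pics/c3.png",np.hstack([A,B])[:,:,::-1])
```

```text
10.0833 [-1.078  0.457  0.552  1.541 -0.251  1.204 -2.05 ] [0.45525317 0.37494447 0.29641517]
```

View pics/c3.png

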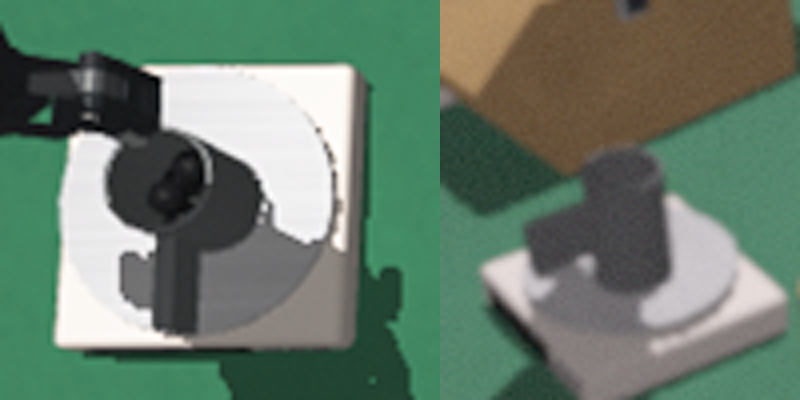

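The cup stands upright on the pan with the knobs inside (rim at about top pixel (120,275)), and the handle points towards −x. Next I'll pitch the tool behind the handle, collecting joint data for a kinematic check.

```bash
cat >> h.py <<'E'
def pitched(phi,p,roll=0):  # tool z heading phi, p below horizontal, tool x up; roll about world heading axis (deg)
    a,b=np.radians(phi),np.radians(p);z=np.array([np.cos(b)*np.cos(a),np.cos(b)*np.sin(a),-np.sin(b)])
    y=np.array([np.sin(a),-np.cos(a),0]);x=np.cross(y,z)
    return Ro.from_rotvec(np.radians(roll)*np.array([np.cos(a),np.sin(a),0]))*Ro.from_matrix(np.c_[x,y,z])
E
python3 - <<'E'
from h import *
print(p2w("top",119.75,275.5,.14),p2w("side",170+(625-440)/4,110+168/4,.14))
h=p2w("top",80+176/4,230+330/4,.124);print("handle tip",h, p2w("top",80+178/4,230+240/4,.124))
plan([((.30,.35,.30),pitched(0,45))],vmax=25)
E
```

```text
[0.45038068 0.37446783 0.14      ] [0.45682485 0.36987892 0.14      ]
handle tip [0.37111546 0.3670221  0.124     ] [0.42050597 0.36838936 0.124     ]
[[-19,3,-1],[-19,3,-3],[-19,3,-5],[-18,3,-7],[-17,3,-8],[-16,3,-10],[-16,3,-12],[-14,3,-13]] [[0.0,0.1,0.0],[0.0,0.1,0.0],[0.0,0.09,0.0],[0.0,0.1,0.0],[0.0,0.1,0.0],[0.0,0.1,0.0],[0.0,0.09,0.0],[-0.005,0.102,0.002]] 8
```

arm_command(linear=[[-19, 3, -1], [-19, 3, -3], [-19, 3, -5], [-18, 3, -7], [-17, 3, -8]], rot=[[0, 0.1, 0], [0, 0.1, 0], [0, 0.09, 0], [0, 0.1, 0], [0, 0.1, 0]], gripper=[-1, -1, -1, -1, -1])

```text
clock: 10.6
ee_pos: [0.3629, 0.3587, 0.294]
eef_rot: [0.974, 0.002, 0.225, 0.002]
force: [-0.4, 0.3, -0.7]
opening: 0.0854
gripper_force: 0.0
```

```bash
python3 -c "
from h import *
s=state();print(s['q'].round(3),s['ee_pos'],s['eef_rot'])"
```

```text
[-1.735  0.243  0.812  1.999  0.295  0.73  -2.725] [0.36294742 0.35867027 0.29395143] [0.97425227 0.00183896 0.22544507 0.00191385]
```

arm_command(linear=[[-16, 3, -10], [-16, 3, -12], [-14, 3, -13]], rot=[[0, 0.1, 0], [0, 0.1, 0], [0, 0.1, 0]], gripper=[-1, -1, -1])

```text
clock: 10.85
ee_pos: [0.3348, 0.354, 0.2933]
eef_rot: [0.954, 0.001, 0.298, 0.009]
force: [0.5, 0.1, -2.4]
opening: 0.0854
gripper_force: 0.0
```

```bash
cat > fit3.py <<'E'
from h import *
from scipy.optimize import least_squares
S=[-1,1,-1,1,-1,1,-1];AX="zyzyzyz"
# params: per joint translation before joint (x,y,z) 8x3 with only non-redundant kept by regularisation, + joint offset 7, + tool z offset
def fk(q,P):
    t=P[:24].reshape(8,3);o=P[24:31];R=Ro.identity();p=np.zeros(3)
    for i in range(7):
        p=p+R.apply(t[i]);R=R*Ro.from_euler(AX[i],S[i]*q[i]+o[i])
    p=p+R.apply(t[7]);return p,R
P0=np.zeros(31);T0=P0[:24].reshape(8,3);T0[1,2]=.3;T0[3,2]=.4;T0[5,2]=.4;T0[7,2]=.25;P0[30]=np.pi/2
def fit(D,reg=3e-4):
    w=np.ones(31)
    for i in(1,3,5,7):w[3*i+2]=.03
    w[24:]=5
    def res(P):
        o=[]
        for d in D:
            p,R=fk(d["q"],P);o+=list(p-d["ee_pos"])+list((R.inv()*Ro.from_quat(d["eef_rot"])).as_rotvec()*.3)
        return np.r_[o,reg*w*(P-P0)]
    r=least_squares(res,P0);return r.x,abs(r.fun[:6*len(D)]).max()
def data():
    D=[json.loads(l) for l in open("log.jsonl")];return [d for i,d in enumerate(D) if i==0 or d["q"]!=D[i-1]["q"]]
if __name__=="__main__":
    D=data();P,e=fit(D);print(len(D),e);print(P[:24].reshape(8,3).round(3).tolist());print(P[24:].round(3));np.save("P.npy",P)
    s=state();print(s['q'].round(3),s['ee_pos'],s['eef_rot'])
E
python3 fit3.py
```

```text
12 1.7758676751356006e-09
[[-0.0, 0.0, -0.0], [0.0, -0.003, 0.244], [-0.0, -0.003, 0.0], [0.0, -0.009, 0.578], [0.0, -0.009, -0.0], [-0.0, -0.0, 0.382], [0.0, -0.0, 0.0], [-0.0, 0.0, 0.337]]
[ 0.     0.    -0.    -0.     0.    -0.     1.571]
[-2.154  0.334  1.195  2.113  0.368  0.618 -2.867] [0.33483329 0.35404069 0.29333606] [0.95436709 0.00149996 0.29849317 0.00911208]
```

```bash
cat > ik.py <<'E'
from fit3 import fk,S,AX
from h import *
from scipy.optimize import least_squares
P=np.load("P.npy");LO=np.array([-3.08,-.24,-1.43,0,-1.52,.17,-2.89])+.06;HI=np.array([3.08,2.05,1.35,2.5,4.66,1.96,2.89])-.06
MID=(LO+HI)/2;HALF=(HI-LO)/2
def ik(p,R,q0,reg=.003,tol=1e-3):
    def f(q):
        a,b=fk(q,P);return np.r_[a-p,(b.inv()*R).as_rotvec()*.3,reg*.1*((q-MID)/HALF)**3]
    r=least_squares(f,np.clip(q0,LO+1e-3,HI-1e-3),bounds=(LO,HI),max_nfev=40)
    return r.x if abs(r.fun[:6]).max()<tol else None
rng=np.random.default_rng(0)
def iks(p,R,n=8,starts=()):
    out=[]
    for q0 in list(starts)+[rng.uniform(LO,HI) for _ in range(n)]:
        q=ik(p,R,q0)
        if q is not None:out.append(q)
    return out
def marg(q):return np.min(np.minimum(q-LO,HI-q))
TUB=np.array([.547,-.023]);
def grip_pan(p,flip,cup=(.452,.374),phi=0):
    d=np.array([np.cos(np.radians(phi)),np.sin(np.radians(phi)),0]);g=np.array([*cup,.103])-.058*d
    R=pitched(phi,p)*Ro.from_euler('z',180*flip,degrees=True);return g-R.apply([0,0,.003]),R
def pour(p,flip,phi,th,back=.03,zr=.135):
    """th signed deg roll about heading; rim centre at tub - back*m"""
    d=np.array([np.cos(np.radians(phi)),np.sin(np.radians(phi)),0]);Q=Ro.from_rotvec(np.radians(th)*d)
    zc=Q.apply([0,0,1.]);m=np.sign(th)*np.cross(d,[0,0,1.])
    rim=np.r_[TUB,zr]-back*m;g=rim-.058*d-.037*zc
    R=pitched(phi,p,th)*Ro.from_euler('z',180*flip,degrees=True);return g-R.apply([0,0,.003]),R
E
cat > s1.py <<'E'
from ik import *
for p in(20,35,50):
  for fl in(0,1):
    G=iks(*grip_pan(p,fl),n=8)
    print("pan",p,fl,len(G),[ (q.round(2).tolist(),round(marg(q),2)) for q in sorted(G,key=marg)[-1:]],flush=True)
    for phi in(-75,-45,-15,15,45):
      for th in(115,-115):
        T=iks(*pour(p,fl,phi,th),n=6,starts=G[:2])
        if T:q=max(T,key=marg);print("  tub",phi,th,len(T),q.round(2).tolist(),round(marg(q),2),flush=True)
E
time timeout 400 python3 s1.py
```

```text
pan 20 0 1 [([-1.54, 0.94, 0.16, 2.43, 1.81, 1.14, 1.31], np.float64(0.01))]
  tub -75 115 4 [-0.96, 1.2, 0.37, 2.0, 1.33, 1.38, -0.37] 0.44
  tub -75 -115 3 [-1.0, 1.27, 0.56, 1.79, 0.68, 1.47, -2.24] 0.43
  tub -45 -115 4 [-1.37, 1.53, 0.93, 2.29, 1.01, 0.64, -2.61] 0.15
  tub 45 115 1 [1.02, 1.2, -0.4, 2.2, -1.22, 1.29, -0.34] 0.24
  tub 45 -115 3 [1.21, 1.36, -0.69, 2.41, 4.36, 1.17, -2.07] 0.03
pan 20 1 5 [([-1.17, 0.95, -0.41, 2.43, 1.72, 1.58, -1.71], np.float64(0.01))]
  tub -75 115 8 [-0.76, 1.15, 0.04, 2.0, 1.41, 1.67, 2.73] 0.1
  tub -75 -115 7 [-1.05, 1.31, 0.66, 1.8, 0.62, 1.41, 0.98] 0.49
  tub -45 -115 5 [-0.71, 1.18, -0.11, 2.28, 1.22, 1.71, 0.07] 0.16
  tub 45 115 3 [1.43, 1.53, -1.09, 2.2, -0.8, 0.62, 2.26] 0.24
pan 35 0 4 [([-1.07, 0.74, -0.4, 2.39, 1.73, 1.21, 1.68], np.float64(0.05))]
  tub -75 115 6 [-0.85, 1.25, 0.19, 2.18, 1.59, 1.64, -0.66] 0.26
  tub -75 -115 3 [-0.99, 1.44, 0.8, 1.61, 0.46, 1.6, -2.0] 0.3
  tub -45 -115 2 [-1.27, 1.55, 0.93, 2.08, 0.68, 0.92, -2.29] 0.36
  tub 15 115 5 [1.33, 1.65, -0.99, 2.43, 4.6, 0.66, 0.25] 0.0
pan 35 1 5 [([-0.95, 0.78
[... 654 characters left out ...]
5 -115 2 [-1.37, 1.91, 1.15, 2.29, 0.86, 0.41, -2.66] 0.08
  tub 15 115 2 [0.79, 1.32, -0.24, 2.21, -1.31, 1.59, 0.02] 0.15
  tub 45 115 1 [1.02, 1.4, -0.72, 1.79, -0.72, 1.45, -0.84] 0.45
pan 50 1 6 [([-0.59, 0.73, -0.94, 2.3, 1.58, 1.23, -1.09], np.float64(0.14))]
  tub -75 115 2 [-0.98, 1.46, 0.46, 2.33, 1.77, 1.57, 2.15] 0.11
  tub -75 -115 7 [-0.9, 1.56, 0.94, 1.45, 0.34, 1.8, 1.27] 0.1
  tub -45 -115 7 [-1.02, 1.43, 0.67, 1.87, 0.71, 1.39, 0.74] 0.51
  tub -15 -115 6 [-0.79, 1.35, 0.19, 2.28, 1.28, 1.59, -0.13] 0.16
  tub 15 115 4 [1.34, 1.69, -1.07, 2.21, -0.97, 0.66, 2.66] 0.17
  tub 45 115 1 [0.94, 1.35, -0.58, 1.79, -0.79, 1.54, 2.41] 0.36
real	0m42.190s
user	0m42.550s
sys	0m0.110s
```

```bash
cat >> ik.py <<'E'
def pts(q):
    t=P[:24].reshape(8,3);R=Ro.identity();p=np.zeros(3);o=[]
    for i in range(7):
        p=p+R.apply(t[i]);o.append(p);R=R*Ro.from_euler(AX[i],S[i]*q[i]+P[24+i])
    o.append(p+R.apply(t[7]));return np.array(o)[[3,5,7]]  # elbow, wrist, tcp
def follow(q,poses):
    """DLS tracking of dense pose list; returns qs and worst error"""
    Q=[q];err=0
    for p,R in poses:
        def f(x):
            a,b=fk(x,P);return np.r_[a-p,(b.inv()*R).as_rotvec()*.3,2e-3*(x-Q[-1])]
        r=least_squares(f,np.clip(Q[-1],LO,HI),bounds=(LO-1e-3,HI+1e-3),max_nfev=15);Q.append(r.x);err=max(err,abs(r.fun[:6]).max())
    return np.array(Q),err
def lerp(A,B,n):
    D=(A[1].inv()*B[1]).as_rotvec();return[(A[0]+(B[0]-A[0])*i/n,A[1]*Ro.from_rotvec(D*i/n)) for i in range(1,n+1)]
E
cat > s2.py <<'E'
from ik import *
for p in(25,35,45):
 for fl in(0,1):
  g=grip_pan(p,fl);G=iks(*g,n=14);G=sorted(G,key=marg)[-3:]
  for q in G:
    Q1,e1=follow(q,lerp(g,(g[0]+[0,0,.12],g[1]),4))
    for phi in(-75,-60,-45,-30):
     for sg in (1,-1):
      a=pour(p,fl,phi,sg*.01,zr=.27);
      Q2,e2=follow(Q1[-1],lerp((g[0]+[0,0,.12],g[1]),a,10))
      Q3,e3=follow(Q2[-1],[pour(p,fl,phi,sg*t,zr=.27-.11*min(1,t/60)) for t in np.linspace(6,110,14)])
      M=min(marg(x) for x in np.vstack([Q1,Q2,Q3]))
      if max(e1,e2,e3)<3e-3:print(p,fl,phi,sg,"marg",round(M,2),"err",round(max(e1,e2,e3),4),"qg",q.round(2).tolist(),"pour",Q3[-1].round(2).tolist(),"wrist",pts(Q3[-1])[1].round(2),"w@grip",pts(q)[1].round(2),flush=True)
E
time timeout 500 python3 s2.py
```

```text
25 0 -75 1 marg -0.0 err 0.0003 qg [-2.03, 1.29, 1.18, 2.43, 3.03, 0.34, 0.16] pour [-1.4, 1.7, 1.29, 2.1, 0.85, 0.36, 0.14] wrist [0.38 0.31 0.12] w@grip [0.09 0.37 0.25]
25 0 -60 1 marg -0.0 err 0.0003 qg [-2.03, 1.29, 1.18, 2.43, 3.03, 0.34, 0.16] pour [-1.22, 1.34, 0.7, 2.35, 1.74, 1.06, -0.8] wrist [0.3  0.26 0.12] w@grip [0.09 0.37 0.25]
25 0 -75 1 marg 0.01 err 0.0 qg [-1.48, 0.86, 0.1, 2.43, 1.82, 1.09, 1.4] pour [-1.21, 1.32, 0.78, 2.1, 1.34, 0.95, -0.3] wrist [0.38 0.31 0.12] w@grip [0.09 0.37 0.25]
25 0 -60 1 marg 0.01 err 0.0 qg [-1.48, 0.86, 0.1, 2.43, 1.82, 1.09, 1.4] pour [-1.01, 1.2, 0.35, 2.34, 1.7, 1.43, -0.72] wrist [0.3  0.26 0.12] w@grip [0.09 0.37 0.25]
25 0 -75 1 marg 0.02 err 0.0 qg [-1.21, 0.86, -0.31, 2.42, 1.74, 1.38, 1.49] pour [-0.9, 1.13, 0.26, 2.1, 1.46, 1.48, -0.37] wrist [0.38 0.31 0.12] w@grip [0.09 0.37 0.25]
25 0 -60 1 marg 0.02 err 0.0 qg [-1.21, 0.86, -0.31, 2.42, 1.74, 1.38, 1.49] pour [-0.79, 1.15, 0.03, 2.34, 1.68, 1.73, -0.67] wrist [0.3  0.26 0.12] w@grip [0.09 0.37 0.25]
25 1 -75 -1 marg -0.0 err 0.0 qg [-1.18, 0.87, -0.36, 2.42, 1.74, 1.42
[... 4995 characters left out ...]
0.68, -0.65, 2.34, 1.64, 1.14, -1.22] pour [-0.75, 1.3, 0.49, 1.51, 0.56, 1.9, 0.86] wrist [0.63 0.31 0.09] w@grip [0.15 0.37 0.34]
45 1 -60 -1 marg -0.0 err 0.0 qg [-0.81, 0.68, -0.65, 2.34, 1.64, 1.14, -1.22] pour [-0.64, 1.19, 0.12, 1.73, 0.8, 1.9, 0.5] wrist [0.54 0.32 0.09] w@grip [0.15 0.37 0.34]
45 1 -45 -1 marg -0.0 err 0.0 qg [-0.81, 0.68, -0.65, 2.34, 1.64, 1.14, -1.22] pour [-0.58, 1.16, -0.09, 1.95, 0.98, 1.9, 0.23] wrist [0.45 0.3  0.09] w@grip [0.15 0.37 0.34]
45 1 -30 -1 marg -0.0 err 0.0024 qg [-0.81, 0.68, -0.65, 2.34, 1.64, 1.14, -1.22] pour [-0.55, 1.18, -0.19, 2.17, 1.15, 1.9, -0.02] wrist [0.37 0.27 0.09] w@grip [0.15 0.37 0.34]
real	2m21.516s
user	2m20.416s
sys	0m0.285s
```

```bash
cat > s3.py <<'E'
from ik import *
D=[json.loads(l) for l in open("log.jsonl")]
print("check follow:")
for i in(7,8,9,10):
    A,B=D[i],D[i+1] if i+1<len(D) else D[i]
    a=(np.array(A["ee_pos"]),Ro.from_quat(A["eef_rot"]));b=(np.array(B["ee_pos"]),Ro.from_quat(B["eef_rot"]))
    Q,e=follow(np.array(A["q"]),lerp(a,b,8));print(Q[-1].round(2).tolist(),np.round(B["q"],2).tolist())
best=[]
for p in(22,30,36):
  g=grip_pan(p,0);G=iks(*g,n=30);G=[q for q in G if abs(q[6]-1.5)<.6][:4]
  for q in G:
    Q1,e1=follow(q,lerp(g,(g[0]+[0,0,.12],g[1]),4))
    for phi in(-80,-70,-60):
      a=pour(p,0,phi,.01,zr=.27)
      Q2,e2=follow(Q1[-1],lerp((g[0]+[0,0,.12],g[1]),a,10))
      Q3,e3=follow(Q2[-1],[pour(p,0,phi,t,zr=.27-.11*min(1,t/60)) for t in np.linspace(6,112,14)])
      M=np.vstack([Q1,Q2,Q3]);best.append((min(marg(x) for x in M),max(e1,e2,e3),p,phi,q.round(2).tolist(),Q3[-1].round(2).tolist(),pts(Q3[-1])[:2].round(2).tolist()))
for b in sorted(best,key=lambda b:-b[0])[:6]:print(b)
E
timeout 500 python3 s3.py
```

```text
check follow:
[0.59, 0.54, 0.06, 1.84, -0.05, 0.75, 1.3] [0.59, 0.54, 0.06, 1.84, -0.05, 0.75, 1.3]
[0.59, 0.54, 0.06, 1.84, -0.05, 0.75, 1.3] [0.59, 0.54, 0.06, 1.84, -0.05, 0.75, 1.3]
[-0.33, 0.45, 0.35, 1.65, -0.18, 1.08, -0.38] [-0.28, 0.44, 0.28, 1.65, -0.14, 1.07, -0.42]
[-0.86, 0.45, 0.45, 1.66, -0.23, 1.08, -1.6] [-0.87, 0.46, 0.46, 1.66, -0.23, 1.08, -1.6]
(np.float64(0.051629608754188094), np.float64(7.432182552923964e-06), 36, -80, [-1.05, 0.73, -0.42, 2.39, 1.72, 1.2, 1.7], [-0.83, 1.18, 0.19, 2.15, 1.57, 1.62, -0.5], [[0.37, 0.39, 0.47], [0.37, 0.28, 0.1]])
(np.float64(0.051629608754188094), np.float64(9.151928504367144e-06), 36, -70, [-1.05, 0.73, -0.42, 2.39, 1.72, 1.2, 1.7], [-0.75, 1.2, 0.03, 2.31, 1.7, 1.82, -0.69], [[0.4, 0.35, 0.46], [0.32, 0.25, 0.1]])
(np.float64(0.04511328829364514), np.float64(3.5331691620663895e-05), 36, -70, [-1.51, 0.73, 0.28, 2.39, 1.86, 0.75, 1.55], [-1.1, 1.33, 0.56, 2.31, 1.71, 1.28, -0.79], [[0.27, 0.49, 0.39], [0.32, 0.25, 0.1]])
(np.float64(0.030725353371532815), np.float64(4.467520222761735e-06), 30, -80, [-0.95, 0.87, -0.67, 2.41, 1.7, 1.53, 1.63], [-0.67, 1.13, -0.06, 2.07, 1.52, 1.81, -0.4], [[0.42, 0.31, 0.49], [0.39, 0.31, 0.11]])
(np.float64(0.03068434010909149), np.float64(4.486507083966512e-06), 30, -80, [-0.95, 0.86, -0.66, 2.41, 1.7, 1.53, 1.63], [-0.67, 1.13, -0.06, 2.07, 1.52, 1.81, -0.4], [[0.42, 0.31, 0.49], [0.39, 0.31, 0.11]])
(np.float64(0.02174697498395739), np.float64(2.2926008520171988e-05), 30, -70, [-1.58, 0.82, 0.32, 2.42, 1.88, 0.84, 1.42], [-1.22, 1.36, 0.74, 2.24, 1.59, 1.01, -0.65], [[0.21, 0.52, 0.37], [0.34, 0.28, 0.11]])
```

```bash
cat > s4.py <<'E'
from ik import *
s=telemetry.get_state();q0=np.array(s["q"]);p=34
g=grip_pan(p,0);pre=(g[0]-g[1].apply([0,0,.07])+[0,0,.01],g[1])
C=[]
for k in range(30):
    q=ik(*pre,np.array([-1.05,.73,-.42,2.39,1.72,1.2,1.7])+rng.normal(0,.15,7))
    if q is not None:C.append(q)
best=None
for qg in C[:12]:
    Q=follow(qg,lerp(pre,g,4))[0];m=min(map(marg,Q));
    if best is None or m>best[0]:best=(m,qg)
qg=best[1];print("pre",qg.round(2),best[0],pre[0])
n=46
path=[fk(q0+(qg-q0)*i/n,P) for i in range(n+1)]
for i in range(0,n+1,4):
    W=pts(q0+(qg-q0)*i/n);print(i,path[i][0].round(2),path[i][1].as_matrix()[:,2].round(2),"wrist",W[1].round(2))
print("max rot/row",max((path[i][1].inv()*path[i+1][1]).magnitude() for i in range(n)),"lin",max(np.linalg.norm(path[i+1][0]-path[i][0]) for i in range(n)))
Q,e=follow(q0,path[1:]);print("followed",Q[-1].round(2),e,np.min([marg(x) for x in Q[3:]]),abs(np.diff(Q,axis=0)).max(0).round(2))
np.save("qpath.npy",[q0,qg])
E
python3 s4.py
```

```text
pre [-1.12  0.65 -0.55  2.4   1.52  1.3   1.74] 0.03425158303405018 [0.33348026 0.374      0.15382108]
0 [0.33 0.35 0.29] [ 0.57 -0.02 -0.82] wrist [0.14 0.36 0.57]
4 [0.33 0.34 0.27] [ 0.57 -0.12 -0.81] wrist [0.13 0.38 0.54]
8 [0.32 0.32 0.25] [ 0.59 -0.21 -0.78] wrist [0.12 0.39 0.51]
12 [0.32 0.3  0.23] [ 0.61 -0.28 -0.74] wrist [0.11 0.4  0.48]
16 [0.32 0.29 0.22] [ 0.64 -0.33 -0.69] wrist [0.1  0.4  0.46]
20 [0.32 0.28 0.21] [ 0.67 -0.36 -0.65] wrist [0.1  0.41 0.43]
24 [0.33 0.28 0.2 ] [ 0.71 -0.37 -0.6 ] wrist [0.09 0.41 0.41]
28 [0.33 0.29 0.19] [ 0.75 -0.35 -0.57] wrist [0.08 0.4  0.39]
32 [0.34 0.3  0.19] [ 0.78 -0.3  -0.54] wrist [0.07 0.4  0.37]
36 [0.34 0.31 0.18] [ 0.81 -0.24 -0.54] wrist [0.07 0.39 0.36]
40 [0.34 0.34 0.17] [ 0.83 -0.15 -0.54] wrist [0.06 0.39 0.35]
44 [0.34 0.36 0.16] [ 0.83 -0.05 -0.55] wrist [0.06 0.38 0.34]
max rot/row 0.14249443791070138 lin 0.008644182459025273
followed [-1.55  0.6   0.09  2.41  1.57  0.92  1.73] 2.3247508293986603e-06 0.030082286281011505 [0.03 0.01 0.05 0.01 0.04 0.02 0.1 ]
```

```bash
cat >> h.py <<'E'
def screw(A,B,n,verbose=True):
    """one constant row (mm, rad), n times, from pose A to B; returns end pose after rounding"""
    w=(A[1].inv()*B[1]).as_rotvec()/n;w=np.round(w,3)+0
    M=sum(Ro.from_rotvec(w*k).as_matrix() for k in range(n))
    l=np.round(np.linalg.solve(M,A[1].inv().apply(B[0]-A[0]))*1000,1)+0
    p,R=np.array(A[0]),A[1]
    for k in range(n):p=p+R.apply(l/1000);R=R*Ro.from_rotvec(w)
    if verbose:print(n,"x",l.tolist(),w.tolist(),"->",p.round(3))
    return p,R
def cur():
    s=state();return s["ee_pos"],Ro.from_quat(s["eef_rot"])
E
python3 - <<'E'
from ik import *
q0,qg=np.load("qpath.npy");c=cur()
for i in range(1,8):c=screw(c,fk(q0+(qg-q0)*i/7,P),8)
E
```

```text
8 x [-5.4, 1.6, 3.4] [-0.02, -0.006, -0.115] -> [0.321 0.324 0.255]
8 x [-3.1, -1.7, 3.0] [-0.011, -0.015, -0.115] -> [0.318 0.299 0.229]
8 x [-0.1, -1.6, 2.4] [-0.003, -0.015, -0.114] -> [0.321 0.284 0.212]
8 x [0.6, 0.8, 1.7] [0.001, -0.011, -0.113] -> [0.329 0.284 0.198]
8 x [-1.8, 2.2, 1.1] [0.003, -0.012, -0.11] -> [0.337 0.301 0.183]
8 x [-4.5, 0.2, 0.4] [0.009, -0.014, -0.104] -> [0.34  0.332 0.167]
8 x [-4.0, -4.1, -0.3] [0.019, -0.01, -0.098] -> [0.333 0.374 0.154]
```

arm_command(linear=[[-5.4, 1.6, 3.4], [-5.4, 1.6, 3.4], [-5.4, 1.6, 3.4], [-5.4, 1.6, 3.4], [-5.4, 1.6, 3.4], [-5.4, 1.6, 3.4], [-5.4, 1.6, 3.4], [-5.4, 1.6, 3.4]], rot=[[-0.02, -0.006, -0.115], [-0.02, -0.006, -0.115], [-0.02, -0.006, -0.115], [-0.02, -0.006, -0.115], [-0.02, -0.006, -0.115], [-0.02, -0.006, -0.115], [-0.02, -0.006, -0.115], [-0.02, -0.006, -0.115]], gripper=[0, 0, 0, 0, 0, 0, 0, 0])

```text
clock: 11.52
ee_pos: [0.3216, 0.3239, 0.2539]
eef_rot: [0.856, 0.404, 0.239, 0.216]
force: [0.4, 0.9, 0.4]
opening: 0.0427
gripper_force: 0.0
```

Run:
```python
from ik import *
q0,qg=np.load("qpath.npy");c=cur();s=telemetry.get_state();print(s["q"].round(2),c[0],(c[1].inv()*fk(q0+(qg-q0)/7,P)[1]).magnitude())
```

```text
[-1.98  0.37  0.9   2.16  0.57  0.73 -2.24] [0.32161645 0.32388039 0.25389829] 0.00785680724514806
```

Tracking is good, so I'll continue.

arm_command(linear=[[-3.1, -1.7, 3], [-3.1, -1.7, 3], [-3.1, -1.7, 3], [-3.1, -1.7, 3], [-3.1, -1.7, 3], [-3.1, -1.7, 3], [-3.1, -1.7, 3], [-3.1, -1.7, 3]], rot=[[-0.011, -0.015, -0.115], [-0.011, -0.015, -0.115], [-0.011, -0.015, -0.115], [-0.011, -0.015, -0.115], [-0.011, -0.015, -0.115], [-0.011, -0.015, -0.115], [-0.011, -0.015, -0.115], [-0.011, -0.015, -0.115]], gripper=[0, 0, 0, 0, 0, 0, 0, 0])

```text
clock: 12.18
ee_pos: [0.3184, 0.2986, 0.2284]
eef_rot: [0.591, 0.718, 0.085, 0.359]
force: [-0.1, 0.8, 0.1]
opening: 0.0423
gripper_force: 0.0
```

arm_command(linear=[[-0.1, -1.6, 2.4], [-0.1, -1.6, 2.4], [-0.1, -1.6, 2.4], [-0.1, -1.6, 2.4], [-0.1, -1.6, 2.4], [-0.1, -1.6, 2.4], [-0.1, -1.6, 2.4], [-0.1, -1.6, 2.4]], rot=[[-0.003, -0.015, -0.114], [-0.003, -0.015, -0.114], [-0.003, -0.015, -0.114], [-0.003, -0.015, -0.114], [-0.003, -0.015, -0.114], [-0.003, -0.015, -0.114], [-0.003, -0.015, -0.114], [-0.003, -0.015, -0.114]], gripper=[0, 0, 0, 0, 0, 0, 0, 0])

```text
clock: 12.85
ee_pos: [0.322, 0.2842, 0.2114]
eef_rot: [0.214, 0.882, -0.108, 0.407]
force: [0.1, 0.4, -0.8]
opening: 0.0429
gripper_force: 0.0
```

arm_command(linear=[[0.6, 0.8, 1.7], [0.6, 0.8, 1.7], [0.6, 0.8, 1.7], [0.6, 0.8, 1.7], [0.6, 0.8, 1.7], [0.6, 0.8, 1.7], [0.6, 0.8, 1.7], [0.6, 0.8, 1.7]], rot=[[0.001, -0.011, -0.113], [0.001, -0.011, -0.113], [0.001, -0.011, -0.113], [0.001, -0.011, -0.113], [0.001, -0.011, -0.113], [0.001, -0.011, -0.113], [0.001, -0.011, -0.113], [0.001, -0.011, -0.113]], gripper=[0, 0, 0, 0, 0, 0, 0, 0])

```text
clock: 13.52
ee_pos: [0.3297, 0.2846, 0.1977]
eef_rot: [-0.196, 0.868, -0.287, 0.355]
force: [-0.6, 0.1, -0.4]
opening: 0.0428
gripper_force: 0.0
```

arm_command(linear=[[-1.8, 2.2, 1.1], [-1.8, 2.2, 1.1], [-1.8, 2.2, 1.1], [-1.8, 2.2, 1.1], [-1.8, 2.2, 1.1], [-1.8, 2.2, 1.1], [-1.8, 2.2, 1.1], [-1.8, 2.2, 1.1]], rot=[[0.003, -0.012, -0.11], [0.003, -0.012, -0.11], [0.003, -0.012, -0.11], [0.003, -0.012, -0.11], [0.003, -0.012, -0.11], [0.003, -0.012, -0.11], [0.003, -0.012, -0.11], [0.003, -0.012, -0.11]], gripper=[0, 0, 0, 0, 0, 0, 0, 0])

```text
clock: 14.18
ee_pos: [0.3379, 0.3014, 0.1828]
eef_rot: [-0.555, 0.681, -0.411, 0.241]
force: [0.1, 0.2, -0.4]
opening: 0.0429
gripper_force: 0.0
```

arm_command(linear=[[-4.5, 0.2, 0.4], [-4.5, 0.2, 0.4], [-4.5, 0.2, 0.4], [-4.5, 0.2, 0.4], [-4.5, 0.2, 0.4], [-4.5, 0.2, 0.4], [-4.5, 0.2, 0.4], [-4.5, 0.2, 0.4]], rot=[[0.009, -0.014, -0.104], [0.009, -0.014, -0.104], [0.009, -0.014, -0.104], [0.009, -0.014, -0.104], [0.009, -0.014, -0.104], [0.009, -0.014, -0.104], [0.009, -0.014, -0.104], [0.009, -0.014, -0.104]], gripper=[0, 0, 0, 0, 0, 0, 0, 0])

```text
clock: 14.85
ee_pos: [0.3403, 0.3324, 0.1662]
eef_rot: [0.796, -0.37, 0.467, -0.111]
force: [-0.1, 0.6, 0.4]
opening: 0.0427
gripper_force: 0.0
```

Run:
```python
from ik import *
q0,qg=np.load("qpath.npy");c=cur();s=telemetry.get_state();print(s["q"].round(2),c[0])
p=34;g=grip_pan(p,0);pre=(g[0]-g[1].apply([0,0,.07])+[0,0,.01],g[1])
c=screw(c,pre,8);c=screw(c,g,5)
```

```text
[-1.54  0.6   0.1   2.36  1.35  0.97  1.13] [0.3402787  0.33237401 0.16622538]
8 x [-3.9, -4.1, -0.4] [0.02, -0.01, -0.097] -> [0.333 0.374 0.154]
5 x [-1.7, 0.1, 15.2] [-0.001, 0.0, 0.0] -> [0.392 0.374 0.104]
```

arm_command(linear=[[-3.9, -4.1, -0.4], [-3.9, -4.1, -0.4], [-3.9, -4.1, -0.4], [-3.9, -4.1, -0.4], [-3.9, -4.1, -0.4], [-3.9, -4.1, -0.4], [-3.9, -4.1, -0.4], [-3.9, -4.1, -0.4]], rot=[[0.02, -0.01, -0.097], [0.02, -0.01, -0.097], [0.02, -0.01, -0.097], [0.02, -0.01, -0.097], [0.02, -0.01, -0.097], [0.02, -0.01, -0.097], [0.02, -0.01, -0.097], [0.02, -0.01, -0.097]], gripper=[0, 0, 0, 0, 0, 0, 0, 0])

```text
clock: 15.52
ee_pos: [0.3335, 0.3744, 0.1542]
eef_rot: [0.883, 0.0, 0.47, -0.002]
force: [-0.6, -0.4, -0.8]
opening: 0.0428
gripper_force: 0.0
```

Run:
```python
from ik import *
c=cur();s=telemetry.get_state();print(s["q"].round(2),c[0])
g=grip_pan(34,0);c=screw(c,g,5)
a=camera("top");b=camera("side");print(w2p("top",s["ee_pos"]),w2p("side",s["ee_pos"]))
A=cv2.resize(a[230:330,80:190],(440,400),interpolation=cv2.INTER_CUBIC);B=cv2.resize(b[110:210,170:260],(360,400),interpolation=cv2.INTER_CUBIC)
cv2.imwrite("pics/c4.png",np.hstack([A,B])[:,:,::-1])
```

```text
[-1.53  0.6   0.06  2.41  1.57  0.94  1.72] [0.33346591 0.37441622 0.15419161]
5 x [-1.7, 0.1, 15.2] [-0.001, 0.0, 0.0] -> [0.392 0.374 0.105]
[[114.42634479 329.29338426]] [[175.75941461 161.80434604]]
```

View pics/c4.png

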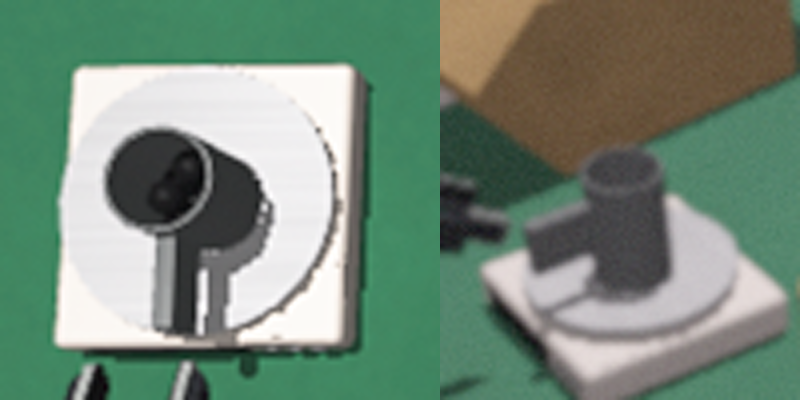

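The cup's handle (top face at crop x≈164) sits between the fingers (x≈90 and 188, nearer the camera), and the knobs are still in the cup. I'll advance and grip.

arm_command(linear=[[-1.7, 0, 15.2], [-1.7, 0, 15.2], [-1.7, 0, 15.2], [-1.7, 0, 15.2], [-1.7, 0, 15.2], [0, 0, 0]], rot=[[0, 0, 0], [0, 0, 0], [0, 0, 0], [0, 0, 0], [0, 0, 0], [0, 0, 0]], gripper=[0, 0, 0, 0, 0, 0])

```text
clock: 16.12
ee_pos: [0.3938, 0.3738, 0.1043]
eef_rot: [0.882, -0.005, 0.471, -0.002]
force: [-0.3, -0.6, -0.1]
opening: 0.0428
gripper_force: 0.0
```

arm_command(linear=[[0, 0, 0], [0, 0, 0], [0, 0, 0], [0, 0, 0], [0, 0, 0], [0, 0, 0]], rot=[[0, 0, 0], [0, 0, 0], [0, 0, 0], [0, 0, 0], [0, 0, 0], [0, 0, 0]], gripper=[1, 1, 1, 1, 1, 1], grip_force=80)

```text
clock: 16.62
ee_pos: [0.3918, 0.3752, 0.106]
eef_rot: [0.882, -0.002, 0.471, -0.004]
force: [-3.5, -0.7, 3.8]
opening: 0.0114
gripper_force: 78.4
```

```bash
cat > s5.py <<'E'
from ik import *
s=telemetry.get_state();q=np.array(s["q"]);c=(np.array(s["ee_pos"]),Ro.from_quat(s["eef_rot"]));print(q.round(2),c[0])
best=None
for phi in(-80,-70,-60):
    up=(c[0]+[0,0,.13],c[1]);a=pour(34,0,phi,.01,zr=.27)
    Q1,e1=follow(q,lerp(c,up,4));Q2,e2=follow(Q1[-1],lerp(up,a,12))
    Q3,e3=follow(Q2[-1],[pour(34,0,phi,t,zr=.27-.105*min(1,t/60)) for t in np.linspace(6,110,14)])
    M=np.vstack([Q1,Q2,Q3]);print(phi,e1,e2,e3,min(map(marg,M)).round(3),Q3[-1].round(2),pts(Q3[-1])[:2].round(2).tolist(),a[0].round(3))
E
python3 s5.py
```

```text
[-1.39  0.73  0.08  2.4   1.81  0.93  1.56] [0.39178798 0.37524279 0.10603782]
-80 4.900176947616119e-06 2.807562718853621e-06 1.1916537033626364e-05 0.037 [-1.2   1.35  0.78  2.14  1.45  0.98 -0.41] [[0.22, 0.52, 0.37], [0.38, 0.29, 0.11]] [0.566 0.042 0.235]
-70 4.900176947616119e-06 2.444142246884573e-06 1.5432398954034733e-05 0.037 [-1.03  1.24  0.45  2.3   1.69  1.37 -0.68] [[0.29, 0.46, 0.43], [0.32, 0.26, 0.11]] [0.555 0.044 0.235]
-60 4.900176947616119e-06 2.0394356647854224e-06 0.014082085589187113 -0.001 [-0.74  1.22  0.02  2.44  1.79  1.9  -0.81] [[0.41, 0.35, 0.44], [0.28, 0.22, 0.11]] [0.543 0.044 0.235]
```

```bash
cat > s6.py <<'E'
from ik import *
c=cur();PH=-72
up=(c[0]+[0,0,.13],c[1]);a=pour(34,0,PH,.01,zr=.27)
c=screw(c,up,6)
L=lerp(c,a,3);
for x in L:c=screw(c,x,6)
for t in(40,70,90,110):c=screw(c,pour(34,0,PH,t,zr=.27-.105*min(1,t/70)),8)
E
python3 s6.py
```

```text
6 x [18.0, -0.2, -12.1] [0.0, 0.0, 0.0] -> [0.392 0.375 0.236]
6 x [6.9, 16.6, 10.2] [-0.058, 0.0, 0.039] -> [0.447 0.265 0.235]
6 x [10.1, 10.2, 15.0] [-0.058, 0.001, 0.038] -> [0.502 0.154 0.235]
6 x [11.5, 2.1, 17.1] [-0.058, 0.0, 0.039] -> [0.557 0.044 0.235]
8 x [-6.0, -0.8, 4.0] [0.048, 0.0, 0.072] -> [0.578 0.051 0.183]
8 x [-2.7, 2.2, 1.9] [0.037, 0.0, 0.054] -> [0.589 0.054 0.153]
8 x [0.0, -1.5, 0.0] [0.024, 0.0, 0.037] -> [0.591 0.055 0.165]
8 x [0.0, -1.6, -0.1] [0.025, 0.0, 0.036] -> [0.588 0.054 0.177]
```

arm_command(linear=[[18, 0, -12.1], [18, 0, -12.1], [18, 0, -12.1], [18, 0, -12.1], [18, 0, -12.1], [18, 0, -12.1]], rot=[[0, 0, 0], [0, 0, 0], [0, 0, 0], [0, 0, 0], [0, 0, 0], [0, 0, 0]], gripper=[1, 1, 1, 1, 1, 1])

```text
clock: 17.12
ee_pos: [0.3916, 0.374, 0.2365]
eef_rot: [0.883, -0.002, 0.47, -0.004]
force: [-0.3, -0.7, -2.2]
opening: 0.0112
gripper_force: 78.1
```

arm_command(linear=[[6.9, 16.6, 10.2], [6.9, 16.6, 10.2], [6.9, 16.6, 10.2], [6.9, 16.6, 10.2], [6.9, 16.6, 10.2], [6.9, 16.6, 10.2]], rot=[[-0.058, 0, 0.039], [-0.058, 0, 0.039], [-0.058, 0, 0.039], [-0.058, 0, 0.039], [-0.058, 0, 0.039], [-0.058, 0, 0.039]], gripper=[1, 1, 1, 1, 1, 1])

```text
clock: 17.62
ee_pos: [0.447, 0.2633, 0.2349]
eef_rot: [0.863, -0.188, 0.459, 0.094]
force: [0.2, -1.0, -2.1]
opening: 0.0114
gripper_force: 78.2
```

arm_command(linear=[[10.1, 10.2, 15], [10.1, 10.2, 15], [10.1, 10.2, 15], [10.1, 10.2, 15], [10.1, 10.2, 15], [10.1, 10.2, 15]], rot=[[-0.058, 0.001, 0.038], [-0.058, 0.001, 0.038], [-0.058, 0.001, 0.038], [-0.058, 0.001, 0.038], [-0.058, 0.001, 0.038], [-0.058, 0.001, 0.038]], gripper=[1, 1, 1, 1, 1, 1])

```text
clock: 18.12
ee_pos: [0.5025, 0.1529, 0.2343]
eef_rot: [0.806, -0.36, 0.43, 0.19]
force: [0.8, 0.7, -1.0]
opening: 0.011
gripper_force: 78.1
```

arm_command(linear=[[11.5, 2.1, 17.1], [11.5, 2.1, 17.1], [11.5, 2.1, 17.1], [11.5, 2.1, 17.1], [11.5, 2.1, 17.1], [11.5, 2.1, 17.1], [0, 0, 0]], rot=[[-0.058, 0, 0.039], [-0.058, 0, 0.039], [-0.058, 0, 0.039], [-0.058, 0, 0.039], [-0.058, 0, 0.039], [-0.058, 0, 0.039], [0, 0, 0]], gripper=[1, 1, 1, 1, 1, 1, 1])

```text
clock: 18.7
ee_pos: [0.5579, 0.0382, 0.2354]
eef_rot: [0.711, -0.522, 0.381, 0.277]
force: [1.1, -0.3, -1.2]
opening: 0.0109
gripper_force: 78.3
```

Run:
```python
from ik import *
c=cur();PH=-72;s=telemetry.get_state();print(s["q"].round(2),c[0],(c[1].inv()*pour(34,0,PH,.01)[1]).as_rotvec().round(3),s["force"],s["opening"])
for t in(40,70,90,110):c=screw(c,pour(34,0,PH,t,zr=.27-.105*min(1,t/70)),8)
a=camera("top");b=camera("side")
cv2.imwrite("pics/c5.png",np.hstack([cv2.resize(a[190:290,250:350],(400,400),interpolation=cv2.INTER_CUBIC),cv2.resize(b[160:280,270:390],(400,400),interpolation=cv2.INTER_CUBIC)])[:,:,::-1])
```

```text
[-0.88  0.63  0.41  1.88  0.83  1.1   2.38] [0.55786954 0.0381894  0.23540424] [ 0.005 -0.003 -0.008] [ 1.11094813 -0.33277266 -1.15387371] 0.010862054593104362
8 x [-6.4, -0.8, 3.5] [0.049, -0.001, 0.071] -> [0.578 0.05  0.183]
8 x [-2.8, 2.2, 1.9] [0.037, 0.0, 0.055] -> [0.589 0.054 0.153]
8 x [0.0, -1.5, -0.1] [0.024, 0.0, 0.036] -> [0.59  0.055 0.165]
8 x [0.0, -1.6, 0.0] [0.025, 0.0, 0.036] -> [0.588 0.054 0.177]
```

View pics/c5.png

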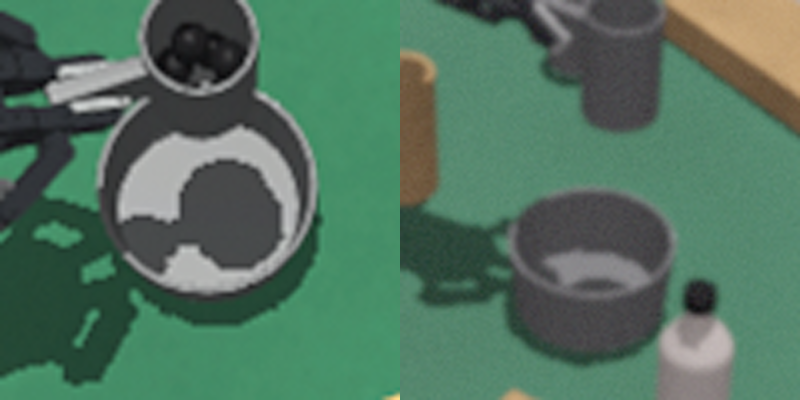

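The full cup hangs over the far side of the tub, with all knobs visible at crop (205,50) and the tub rim centred at top pixel (302,238). Now I'll tip it.

arm_command(linear=[[-6.4, -0.8, 3.5], [-6.4, -0.8, 3.5], [-6.4, -0.8, 3.5], [-6.4, -0.8, 3.5], [-6.4, -0.8, 3.5], [-6.4, -0.8, 3.5], [-6.4, -0.8, 3.5], [-6.4, -0.8, 3.5]], rot=[[0.049, -0.001, 0.071], [0.049, -0.001, 0.071], [0.049, -0.001, 0.071], [0.049, -0.001, 0.071], [0.049, -0.001, 0.071], [0.049, -0.001, 0.071], [0.049, -0.001, 0.071], [0.049, -0.001, 0.071]], gripper=[1, 1, 1, 1, 1, 1, 1, 1])

```text
clock: 19.47
ee_pos: [0.5761, 0.0571, 0.1814]
eef_rot: [-0.584, 0.615, -0.53, -0.012]
force: [0.6, 0.3, -2.5]
opening: 0.0113
gripper_force: 78.3
```

Run:
```python
from ik import *
print(p2w("top",299.75,200,.27))
c=cur();PH=-72;s=telemetry.get_state();print(s["q"].round(2),c[0],(c[1].inv()*pour(34,0,PH,40)[1]).as_rotvec().round(3),s["force"])
for t in(70,90,110):c=screw(c,pour(34,0,PH,t,zr=.27-.105*min(1,t/70)),8)
```

```text
[ 0.57290514 -0.02220341  0.27      ]
[-1.12  0.79  0.67  2.19  1.39  0.66  1.15] [0.57609077 0.05707161 0.18138843] [-0.001  0.015  0.009] [ 0.63818898  0.3308723  -2.48069377]
8 x [-2.2, 2.1, 2.5] [0.037, 0.002, 0.055] -> [0.588 0.054 0.153]
8 x [0.0, -1.6, 0.0] [0.024, 0.0, 0.036] -> [0.59  0.055 0.165]
8 x [0.0, -1.5, 0.0] [0.025, 0.0, 0.036] -> [0.589 0.054 0.177]
```

arm_command(linear=[[-2.2, 2.1, 2.5], [-2.2, 2.1, 2.5], [-2.2, 2.1, 2.5], [-2.2, 2.1, 2.5], [-2.2, 2.1, 2.5], [-2.2, 2.1, 2.5], [-2.2, 2.1, 2.5], [-2.2, 2.1, 2.5]], rot=[[0.037, 0.002, 0.055], [0.037, 0.002, 0.055], [0.037, 0.002, 0.055], [0.037, 0.002, 0.055], [0.037, 0.002, 0.055], [0.037, 0.002, 0.055], [0.037, 0.002, 0.055], [0.037, 0.002, 0.055]], gripper=[1, 1, 1, 1, 1, 1, 1, 1])

```text
clock: 20.13
ee_pos: [0.5883, 0.0538, 0.1525]
eef_rot: [-0.428, 0.642, -0.609, 0.183]
force: [-0.2, 0.1, -1.6]
opening: 0.011
gripper_force: 78.4
```

Run:
```python
from ik import *
c=cur();PH=-72;s=telemetry.get_state();print(s["q"].round(2),c[0],(c[1].inv()*pour(34,0,PH,70)[1]).as_rotvec().round(3),s["force"],pts(s["q"]).round(2).tolist())
for t in(90,110):c=screw(c,pour(34,0,PH,t,zr=.165),8)
```

```text
[-1.12  1.04  0.62  2.32  1.82  0.88  0.06] [0.5883273  0.05382284 0.15249097] [-0.001  0.     0.002] [-0.23932105  0.05836784 -1.59436706] [[0.23, 0.44, 0.54], [0.33, 0.26, 0.22], [0.59, 0.05, 0.15]]
8 x [0.0, -1.6, 0.0] [0.024, 0.0, 0.036] -> [0.591 0.055 0.165]
8 x [0.0, -1.5, -0.1] [0.025, 0.0, 0.037] -> [0.588 0.055 0.177]
```

arm_command(linear=[[0, -1.6, 0], [0, -1.6, 0], [0, -1.6, 0], [0, -1.6, 0], [0, -1.6, 0], [0, -1.6, 0], [0, -1.6, 0], [0, -1.6, 0]], rot=[[0.024, 0, 0.036], [0.024, 0, 0.036], [0.024, 0, 0.036], [0.024, 0, 0.036], [0.024, 0, 0.036], [0.024, 0, 0.036], [0.024, 0, 0.036], [0.024, 0, 0.036]], gripper=[1, 1, 1, 1, 1, 1, 1, 1])

```text
clock: 20.8
ee_pos: [0.5909, 0.0545, 0.1651]
eef_rot: [-0.312, 0.636, -0.635, 0.308]
force: [0.4, 0.3, -1.7]
opening: 0.0114
gripper_force: 78.5
```

arm_command(linear=[[0, -1.5, 0], [0, -1.5, 0], [0, -1.5, 0], [0, -1.5, 0], [0, -1.5, 0], [0, -1.5, 0], [0, -1.5, 0], [0, -1.5, 0]], rot=[[0.025, 0, 0.036], [0.025, 0, 0.036], [0.025, 0, 0.036], [0.025, 0, 0.036], [0.025, 0, 0.036], [0.025, 0, 0.036], [0.025, 0, 0.036], [0.025, 0, 0.036]], gripper=[1, 1, 1, 1, 1, 1, 1, 1])

```text
clock: 21.47
ee_pos: [0.5894, 0.0539, 0.1768]
eef_rot: [0.185, -0.607, 0.645, -0.425]
force: [0.6, -0.3, -1.2]
opening: 0.0113
gripper_force: 78.5
```

arm_command(linear=[[0, 0, 0], [0, 0, 0], [0, 0, 0], [0, 0, 0], [0, 0, 0], [0, 0, 0]], rot=[[0, 0, 0], [0, 0, 0], [0, 0, 0], [0, 0, 0], [0, 0, 0], [0, 0, 0]], gripper=[1, 1, 1, 1, 1, 1])

```text
clock: 21.97
ee_pos: [0.5895, 0.052, 0.1784]
eef_rot: [0.185, -0.607, 0.646, -0.424]
force: [-0.1, -0.4, -1.0]
opening: 0.0111
gripper_force: 78.5
```

Run:
```python
from ik import *
c=cur();PH=-72;s=telemetry.get_state();print(s["q"].round(2),c[0],(c[1].inv()*pour(34,0,PH,110)[1]).as_rotvec().round(3),s["force"],pts(s["q"]).round(2).tolist())
c=screw(c,pour(34,0,PH,122,zr=.175),5)
a=camera("top");b=camera("side")
cv2.imwrite("pics/c6.png",np.hstack([cv2.resize(a[180:300,240:360],(400,400),interpolation=cv2.INTER_CUBIC),cv2.resize(b[160:280,270:390],(400,400),interpolation=cv2.INTER_CUBIC)])[:,:,::-1])
```

```text
[-1.13  1.3   0.61  2.27  1.66  1.18 -0.65] [0.58947695 0.05197252 0.17837854] [-0.005 -0.001  0.008] [-0.0978254  -0.44210029 -0.95177754] [[0.25, 0.5, 0.4], [0.34, 0.26, 0.11], [0.59, 0.05, 0.18]]
5 x [-0.8, -3.1, 0.0] [0.022, 0.0, 0.036] -> [0.586 0.053 0.194]
```

View pics/c6.png

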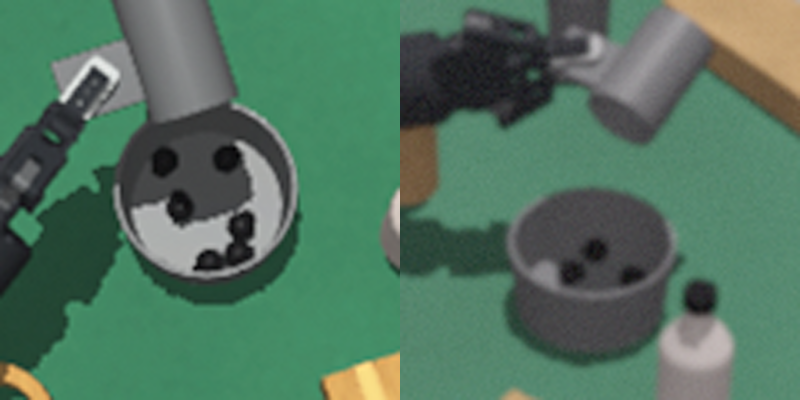

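All six knobs are in the tub, at crop (163,160), (227,157), (179,207), (242,227), (238,252) and (208,262), and the cup is empty. I'll retrace the path.

Run:
```python
from ik import *
c=cur();PH=-72
for t,n in((70,7),(40,6),(.01,8)):c=screw(c,pour(34,0,PH,t,zr=.27-.105*min(1,t/70)),n)
g=(np.array([.392,.374,.106]),grip_pan(34,0)[1]);up=(g[0]+[0,0,.12],g[1])
for x in lerp(c,up,3):c=screw(c,x,6)
```

```text
7 x [0.0, 3.7, -0.4] [-0.056, -0.001, -0.082] -> [0.589 0.054 0.153]
6 x [3.5, -3.3, -2.4] [-0.049, 0.0, -0.072] -> [0.578 0.051 0.183]
8 x [6.0, 0.1, -4.0] [-0.049, 0.0, -0.072] -> [0.557 0.044 0.235]
6 x [-11.9, -0.5, -16.9] [0.058, 0.0, -0.039] -> [0.502 0.154 0.232]
6 x [-10.9, -8.9, -15.2] [0.058, 0.0, -0.039] -> [0.447 0.264 0.229]
6 x [-7.9, -15.7, -10.9] [0.058, 0.0, -0.039] -> [0.392 0.374 0.226]
```

arm_command(linear=[[0, 3.7, -0.4], [0, 3.7, -0.4], [0, 3.7, -0.4], [0, 3.7, -0.4], [0, 3.7, -0.4], [0, 3.7, -0.4], [0, 3.7, -0.4]], rot=[[-0.056, -0.001, -0.082], [-0.056, -0.001, -0.082], [-0.056, -0.001, -0.082], [-0.056, -0.001, -0.082], [-0.056, -0.001, -0.082], [-0.056, -0.001, -0.082], [-0.056, -0.001, -0.082]], gripper=[1, 1, 1, 1, 1, 1, 1])

```text
clock: 22.65
ee_pos: [0.5881, 0.0535, 0.1527]
eef_rot: [-0.43, 0.641, -0.609, 0.182]
force: [0.1, -0.3, -1.3]
opening: 0.0112
gripper_force: 78.5
```

arm_command(linear=[[3.5, -3.3, -2.4], [3.5, -3.3, -2.4], [3.5, -3.3, -2.4], [3.5, -3.3, -2.4], [3.5, -3.3, -2.4], [3.5, -3.3, -2.4]], rot=[[-0.049, 0, -0.072], [-0.049, 0, -0.072], [-0.049, 0, -0.072], [-0.049, 0, -0.072], [-0.049, 0, -0.072], [-0.049, 0, -0.072]], gripper=[1, 1, 1, 1, 1, 1])

```text
clock: 23.15
ee_pos: [0.5779, 0.0501, 0.1816]
eef_rot: [-0.57, 0.619, -0.541, -0.005]
force: [-0.7, -0.7, -0.9]
opening: 0.011
gripper_force: 78.5
```

arm_command(linear=[[6, 0.1, -4], [6, 0.1, -4], [6, 0.1, -4], [6, 0.1, -4], [6, 0.1, -4], [6, 0.1, -4], [6, 0.1, -4], [6, 0.1, -4]], rot=[[-0.049, 0, -0.072], [-0.049, 0, -0.072], [-0.049, 0, -0.072], [-0.049, 0, -0.072], [-0.049, 0, -0.072], [-0.049, 0, -0.072], [-0.049, 0, -0.072], [-0.049, 0, -0.072]], gripper=[1, 1, 1, 1, 1, 1, 1, 1])

```text
clock: 23.82
ee_pos: [0.5549, 0.0421, 0.2318]
eef_rot: [0.706, -0.528, 0.392, 0.262]
force: [0.4, -0.7, -1.2]
opening: 0.0109
gripper_force: 78.4
```

Run:
```python
from ik import *
c=cur();s=telemetry.get_state();print(s["q"].round(2),c[0],(c[1].inv()*pour(34,0,-72,.01)[1]).as_rotvec().round(3))
g=(np.array([.392,.374,.106]),grip_pan(34,0)[1]);up=(g[0]+[0,0,.12],g[1])
Q,e=follow(s["q"],lerp(c,up,12)+lerp(up,g,4));print(e,Q[-1].round(2),min(map(marg,Q)))
for x in lerp(c,up,3):c=screw(c,x,6)
```

```text
[-0.93  0.64  0.47  1.9   0.82  1.04  2.34] [0.55485591 0.04211715 0.23177711] [-0.021 -0.003 -0.039]
5.4585704995375715e-06 [-1.44  0.73  0.14  2.4   1.82  0.88  1.55] 0.03845827200270957
6 x [-11.8, -0.6, -17.0] [0.057, -0.002, -0.041] -> [0.501 0.153 0.23 ]
6 x [-10.7, -9.0, -15.2] [0.057, -0.001, -0.041] -> [0.447 0.263 0.228]
6 x [-7.7, -15.8, -10.9] [0.057, -0.002, -0.041] -> [0.392 0.374 0.226]
```

arm_command(linear=[[-11.9, -0.5, -16.9], [-11.9, -0.5, -16.9], [-11.9, -0.5, -16.9], [-11.9, -0.5, -16.9], [-11.9, -0.5, -16.9], [-11.9, -0.5, -16.9]], rot=[[0.058, 0, -0.039], [0.058, 0, -0.039], [0.058, 0, -0.039], [0.058, 0, -0.039], [0.058, 0, -0.039], [0.058, 0, -0.039]], gripper=[1, 1, 1, 1, 1, 1])

```text
clock: 24.32
ee_pos: [0.5004, 0.1535, 0.2272]
eef_rot: [0.797, -0.366, 0.446, 0.178]
force: [0.2, 0.2, -0.7]
opening: 0.0113
gripper_force: 78.6
```

arm_command(linear=[[-10.9, -8.9, -15.2], [-10.9, -8.9, -15.2], [-10.9, -8.9, -15.2], [-10.9, -8.9, -15.2], [-10.9, -8.9, -15.2], [-10.9, -8.9, -15.2]], rot=[[0.058, 0, -0.039], [0.058, 0, -0.039], [0.058, 0, -0.039], [0.058, 0, -0.039], [0.058, 0, -0.039], [0.058, 0, -0.039]], gripper=[1, 1, 1, 1, 1, 1])

```text
clock: 24.82
ee_pos: [0.4459, 0.2639, 0.2227]
eef_rot: [0.853, -0.188, 0.479, 0.088]
force: [0.1, 0.1, -0.9]
opening: 0.0111
gripper_force: 78.6
```

arm_command(linear=[[-7.9, -15.7, -10.9], [-7.9, -15.7, -10.9], [-7.9, -15.7, -10.9], [-7.9, -15.7, -10.9], [-7.9, -15.7, -10.9], [-7.9, -15.7, -10.9], [0, 0, 0], [0, 0, 0]], rot=[[0.058, 0, -0.039], [0.058, 0, -0.039], [0.058, 0, -0.039], [0.058, 0, -0.039], [0.058, 0, -0.039], [0.058, 0, -0.039], [0, 0, 0], [0, 0, 0]], gripper=[1, 1, 1, 1, 1, 1, 1, 1])

```text
clock: 25.48
ee_pos: [0.3915, 0.3733, 0.2186]
eef_rot: [0.871, -0.004, 0.491, -0.005]
force: [-0.4, -1.0, -1.0]
opening: 0.0106
gripper_force: 78.6
```

Run:
```python
from ik import *
c=cur();s=telemetry.get_state();R0=Ro.from_quat([.882,-.002,.471,-.004]);print(s["q"].round(2),c[0],(c[1].inv()*R0).as_rotvec().round(3))
c=screw(c,(np.array([.392,.374,.122]),R0),8)
c=screw(c,(np.array([.392,.374,.110]),R0),4)
```

```text
[-1.55  0.5   0.27  2.35  1.6   0.85  1.91] [0.39153394 0.37331162 0.21862562] [ 0.    -0.045 -0.004]
8 x [-10.2, 0.1, 6.5] [0.0, -0.006, 0.0] -> [0.392 0.374 0.122]
4 x [-2.4, -0.1, 1.7] [0.0, 0.001, -0.001] -> [0.392 0.374 0.11 ]
```

arm_command(linear=[[-10.2, 0.1, 6.5], [-10.2, 0.1, 6.5], [-10.2, 0.1, 6.5], [-10.2, 0.1, 6.5], [-10.2, 0.1, 6.5], [-10.2, 0.1, 6.5], [-10.2, 0.1, 6.5], [-10.2, 0.1, 6.5]], rot=[[0, -0.006, 0], [0, -0.006, 0], [0, -0.006, 0], [0, -0.006, 0], [0, -0.006, 0], [0, -0.006, 0], [0, -0.006, 0], [0, -0.006, 0]], gripper=[1, 1, 1, 1, 1, 1, 1, 1])

```text
clock: 26.15
ee_pos: [0.3931, 0.3731, 0.1217]
eef_rot: [0.882, -0.005, 0.47, -0.004]
force: [1.0, -0.5, -1.3]
opening: 0.0106
gripper_force: 78.6
```

arm_command(linear=[[-2.4, 0, 1.7], [-2.4, 0, 1.7], [-2.4, 0, 1.7], [-2.4, 0, 1.7], [0, 0, 0], [0, 0, 0]], rot=[[0, 0, 0], [0, 0, 0], [0, 0, 0], [0, 0, 0], [0, 0, 0], [0, 0, 0]], gripper=[1, 1, 1, 1, 1, 1])

```text
clock: 26.65
ee_pos: [0.3923, 0.3745, 0.1103]
eef_rot: [0.883, -0.004, 0.47, -0.005]
force: [0.1, -0.3, -1.1]
opening: 0.0113
gripper_force: 78.5
```

Run:
```python
from ik import *
c=cur();s=telemetry.get_state();R0=Ro.from_quat([.882,-.002,.471,-.004]);print(s["q"].round(2),c[0],(c[1].inv()*R0).as_rotvec().round(3),s["force"])
a=camera("top");b=camera("side")
A=cv2.resize(a[230:330,80:190],(440,400),interpolation=cv2.INTER_CUBIC);B=cv2.resize(b[110:210,170:260],(360,400),interpolation=cv2.INTER_CUBIC)
cv2.imwrite("pics/c7.png",np.hstack([A,B])[:,:,::-1])
```

```text
[-1.47  0.73  0.2   2.4   1.84  0.85  1.53] [0.39228753 0.37452377 0.11034362] [-0.001  0.002 -0.004] [ 0.13100005 -0.26580628 -1.10126376]
```

View pics/c7.png

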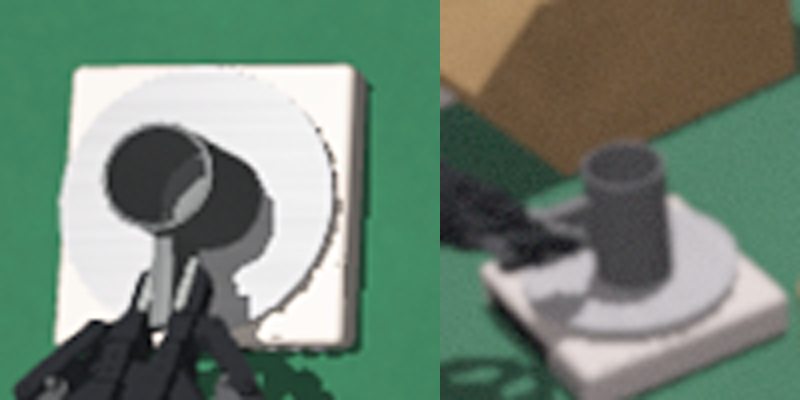

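The empty cup is upright, a few mm above the pan, at the same place as before. I'll lower to contact.

arm_command(linear=[[-1.3, 0, 0.9], [-1.3, 0, 0.9], [-0.8, 0, 0.6], [0, 0, 0], [0, 0, 0]], rot=[[0, 0, 0], [0, 0, 0], [0, 0, 0], [0, 0, 0], [0, 0, 0]], gripper=[1, 1, 1, 1, 1])

```text
clock: 27.17
ee_pos: [0.3924, 0.3748, 0.1062]
eef_rot: [0.883, -0.003, 0.47, -0.005]
force: [-2.1, 1.3, 3.1]
opening: 0.0114
gripper_force: 79.1
```

arm_command(linear=[[-0.8, 0, 0.6], [0, 0, 0], [0, 0, 0]], rot=[[0, 0, 0], [0, 0, 0], [0, 0, 0]], gripper=[1, 1, 1])

```text
clock: 27.42
ee_pos: [0.3927, 0.3748, 0.106]
eef_rot: [0.882, -0.003, 0.471, -0.006]
force: [-5.4, 0.1, 8.9]
opening: 0.0111
gripper_force: 80.2
```

arm_command(linear=[[0, 0, 0], [0, 0, 0], [0, 0, 0], [0, 0, 0], [0, 0, 0], [0, 0, 0]], rot=[[0, 0, 0], [0, 0, 0], [0, 0, 0], [0, 0, 0], [0, 0, 0], [0, 0, 0]], gripper=[0, 0, 0, 0, 0, 0])

```text
clock: 27.92
ee_pos: [0.3924, 0.3745, 0.1048]
eef_rot: [0.883, -0.003, 0.47, -0.005]
force: [0.3, 1.0, -0.2]
opening: 0.0424
gripper_force: 0.0
```

arm_command(linear=[[0, 0, -6], [0, 0, -12], [0, 0, -15], [0, 0, -15], [0, 0, -15], [0, 0, -15], [0, 0, -15], [0, 0, 0]], rot=[[0, 0, 0], [0, 0, 0], [0, 0, 0], [0, 0, 0], [0, 0, 0], [0, 0, 0], [0, 0, 0], [0, 0, 0]], gripper=[0, 0, 0, 0, 0, 0, 0, 0])

```text
clock: 28.58
ee_pos: [0.3131, 0.3748, 0.1577]
eef_rot: [0.883, -0.003, 0.469, -0.006]
force: [-0.3, 0.9, 0.2]
opening: 0.0429
gripper_force: 0.0
```

arm_command(linear=[[0, 0, 0], [0, 0, 0], [0, 0, 0], [0, 0, 0], [0, 0, 0], [0, 0, 0]], rot=[[0, 0, 0], [0, 0, 0], [0, 0, 0], [0, 0, 0], [0, 0, 0], [0, 0, 0]], gripper=[0, 0, 0, 0, 0, 0])

```text
clock: 29.08
ee_pos: [0.3156, 0.3738, 0.1567]
eef_rot: [0.883, -0.004, 0.47, -0.005]
force: [0.1, 0.1, -0.0]
opening: 0.0426
gripper_force: 0.0
```

Run:
```python
from h import *
print(cur()[0])
a=camera("top");b=camera("side")
A=cv2.resize(a[190:340,80:345],(800,453),interpolation=cv2.INTER_CUBIC)
B=cv2.resize(b[110:210,170:260],(130,145),interpolation=cv2.INTER_CUBIC);Z=np.zeros((145,800,3),np.uint8);Z[:,:130]=B
Z[:,140:340]=cv2.resize(b[200:280,280:380],(200,145))
cv2.imwrite("pics/c8.png",np.vstack([A,Z])[:,:,::-1])
```

```text
[0.31555255 0.37376049 0.1566729 ]
```

View pics/c8.png

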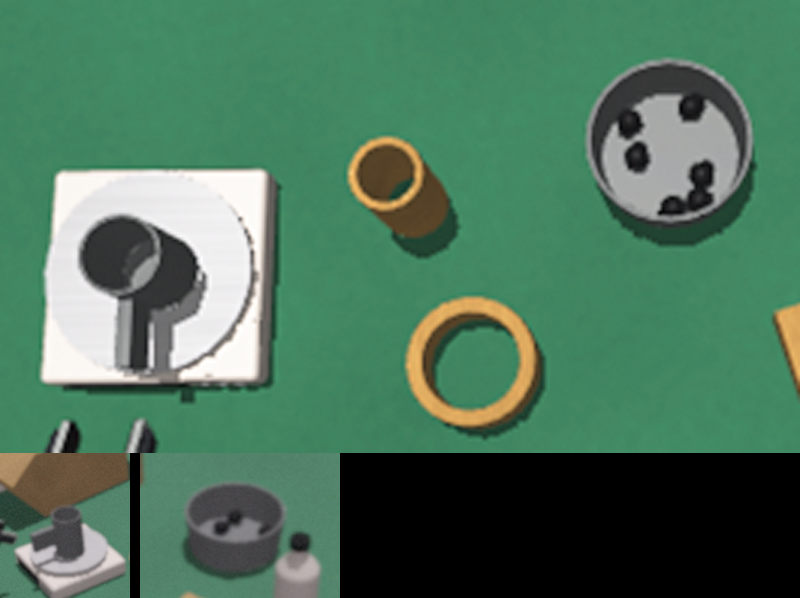

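The empty cup stands upright on the pan (crop (120,255)), the gripper is clear, and all six knobs are in the tub around crop (670,150). I'll wait a moment so they come to rest, then hand in.

arm_command(linear=[[0, 0, 0], [0, 0, 0], [0, 0, 0], [0, 0, 0], [0, 0, 0], [0, 0, 0], [0, 0, 0], [0, 0, 0]], rot=[[0, 0, 0], [0, 0, 0], [0, 0, 0], [0, 0, 0], [0, 0, 0], [0, 0, 0], [0, 0, 0], [0, 0, 0]], gripper=[0, 0, 0, 0, 0, 0, 0, 0])

```text
clock: 29.85
ee_pos: [0.3152, 0.3741, 0.1569]
eef_rot: [0.883, -0.003, 0.47, -0.005]
force: [-0.6, -0.1, -0.2]
opening: 0.0428
gripper_force: 0.0
```

```bash
python3 -c "
from cell import *
print(finish_job())"
```

```text
the job is handed in; nothing more can be done
None
```

I handed the job in at about 30 s on the robot's clock: the cup stood full on the scale, was poured by its handle, and is back empty and upright on the pan, with all six knobs in the tub in the last picture; no verdict was returned.

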